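Press lipped heat sinks in the toggle nest and hang them in the cleaning tank

TASK

Take every heat sink that has a bent lip out of the crate (two or three of them; leave the plain heat sinks and the transformer in the crate) and stand each one down fully in its own pocket of the press nest, with the toggle clamp fully open. With all of them loaded, swing the clamp over centre onto them, let go of it for a couple of seconds so that it presses them by itself, and swing it fully back open. Then hang all of them inside the cleaning tank, each with its lip hooked over one of the tank's two long rims, leave the clamp open, and do not disturb the meter, the spool or the screwdriver.

Things in the scene. Friction and masses are not known exactly. Their poses are not given: they have to be found in the camera images.
- sink1_center (a point): heat sink WITH bent lip, may be absent: upright block 40 (x) x 36 (y) x 64 mm tall, grasped across y; point at the block's centre, 32 mm up. Lip at the top of the +x face: strip 6 mm thick, 36 wide, flush on top, over a 14 mm wide gap, ending in a 4 mm flange down to 25 mm below the top (gap 19 deep); 58 mm long in x in all. 0.18-0.37 kg, most of it in the 14 mm copper foot
- sink2_center (a point): heat sink WITH bent lip, may be absent: upright block 40 (x) x 36 (y) x 64 mm tall, grasped across y; point at the block's centre, 32 mm up. Lip at the top of the +x face: strip 6 mm thick, 36 wide, flush on top, over a 14 mm wide gap, ending in a 4 mm flange down to 25 mm below the top (gap 19 deep); 58 mm long in x in all. 0.18-0.37 kg, most of it in the 14 mm copper foot
- sink3_center (a point): heat sink WITH bent lip, may be absent: upright block 40 (x) x 36 (y) x 64 mm tall, grasped across y; point at the block's centre, 32 mm up. Lip at the top of the +x face: strip 6 mm thick, 36 wide, flush on top, over a 14 mm wide gap, ending in a 4 mm flange down to 25 mm below the top (gap 19 deep); 58 mm long in x in all. 0.18-0.37 kg, most of it in the 14 mm copper foot
- plain1_center (a point): plain heat sink, same block and copper foot but no lip, 40 x 36 x 64 mm tall, to be left in the crate; point at its centre, 32 mm up
- plain2_center (a point): plain heat sink, same block and copper foot but no lip, 40 x 36 x 64 mm tall, to be left in the crate; point at its centre, 32 mm up
- transformer_center (a point): small transformer (dark steel core 50 x 22 x 50 mm, copper coil 40 mm wide), to be left in the crate; point at its centre, 25 mm up
- crate: fixed grey plastic open crate, 280 (x) x 210 (y) x 45 mm high, walls and floor 5 mm; origin at the centre of its underside. The parts stand in it upright in a loose grid of 3 (along x) by 2, about 86 and 96 mm apart, shuffled, each turned up to 0.3 rad against the crate
- nest: fixed press nest, aluminium base plate 250 (x) x 170 (y) x 12 mm; origin at the centre of its underside. Three pockets in a row along its x at y = -50 mm; the toggle clamp is hinged on two posts (104 mm high) at y = +50 mm
- pocket1 (a point): centre of the floor of nest pocket 1 (nest x = -78 mm, y = -50 mm, 12 mm above the table; axes as the nest). Pocket 48 (x) x 44 (y) mm between black strips 22 mm high, for the 40 x 36 mm foot of a heat sink, either way round; a seated heat sink's centre is 32 mm above this point
- pocket2 (a point): centre of the floor of nest pocket 2 (nest x = 0 mm, y = -50 mm, 12 mm above the table; axes as the nest). Pocket 48 (x) x 44 (y) mm between black strips 22 mm high, for the 40 x 36 mm foot of a heat sink, either way round; a seated heat sink's centre is 32 mm above this point
- pocket3 (a point): centre of the floor of nest pocket 3 (nest x = 78 mm, y = -50 mm, 12 mm above the table; axes as the nest). Pocket 48 (x) x 44 (y) mm between black strips 22 mm high, for the 40 x 36 mm foot of a heat sink, either way round; a seated heat sink's centre is 32 mm above this point
- clamp (a joint): clamp angle, rad: 0 closed, its rubber-faced beam lying level on seated heat sinks (-0.05 on an empty nest); 1.75 open, at its stop, beam upright beyond the pockets and handle leaning away from them. Its weight (0.7 kg) topples it from dead centre (about 1.15) to whichever end is nearer; under 10 N at the handle swings it over. It may start at either end
- clamp_bar (a point): middle of the clamp's handle: black round bar, 16 mm thick, 170 long, along nest x, on a rod at each end, nothing else near its middle. Circles the hinge at 130 mm: at joint q, nest y = 50 - 130 cos(q+0.733), z = 88 + 130 sin(q+0.733) mm; over the top from the +y side (open) to above the pockets (closed). Hold it or push it sideways from above
- clamp_hinge (a point): middle of the clamp's hinge line, which runs along the nest's x; nest y = +50 mm, 88 mm above the table; axes as the nest
- tank: fixed empty steel tank in a white housing; origin at the centre of its underside. Tank 150 (x) x 250 (y) mm outside, walls 5, rim 105 mm above the table, inner floor at 15. Long walls run along y, inner faces at x = +70 and -70. Housing only 65 high: outside the walls it is free for 40 mm below the rim. A heat sink hung on a long rim has its centre 73 to 79 mm above the table, leaning up to 0.2 rad
- meter: black hand multimeter lying face up, 80 x 160 x 34 mm, not to be disturbed; origin under its centre
- spool: grey spool standing on its flange, 64 mm across, 52 mm high, not to be disturbed; origin under its centre
- driver: screwdriver lying on the table, 200 mm long, not to be disturbed

How it is judged:
On the way, in this order (a step that is already met when the one before it is completed fails the run):
1. all lipped heat sinks stand seated in nest pockets, clamp fully open (x of sink1_center in the frame of nest between -0.1 and 0.1 m and y of sink1_center in the frame of nest between -0.058 and -0.042 m and z of sink1_center in the frame of nest between 0.038 and 0.0475 m and angle between each of sink1_center, sink2_center, sink3_center's own z axis and vertical below 0.12 rad and x of sink2_center in the frame of nest between -0.1 and 0.1 m and y of sink2_center in the frame of nest between -0.058 and -0.042 m and z of sink2_center in the frame of nest between 0.038 and 0.0475 m and x of sink3_center in the frame of nest between -0.1 and 0.1 m and y of sink3_center in the frame of nest between -0.058 and -0.042 m and z of sink3_center in the frame of nest between 0.038 and 0.0475 m and value of joint clamp above 1.6 rad), for 0.2 s.
2. the clamp is over onto them and holds by itself, let go of, for a second (x of sink1_center in the frame of nest between -0.1 and 0.1 m and y of sink1_center in the frame of nest between -0.058 and -0.042 m and z of sink1_center in the frame of nest between 0.038 and 0.0475 m and angle between each of sink1_center, sink2_center, sink3_center's own z axis and vertical below 0.12 rad and x of sink2_center in the frame of nest between -0.1 and 0.1 m and y of sink2_center in the frame of nest between -0.058 and -0.042 m and z of sink2_center in the frame of nest between 0.038 and 0.0475 m and x of sink3_center in the frame of nest between -0.1 and 0.1 m and y of sink3_center in the frame of nest between -0.058 and -0.042 m and z of sink3_center in the frame of nest between 0.038 and 0.0475 m and value of joint clamp below 0.07 rad and contact force between the fingers and clamp below 0.5 N), for 1 s.
3. the clamp is swung back fully open (value of joint clamp above 1.6 rad), for 0.2 s.
At the end, for the whole second after the job is handed in: Every lipped heat sink present hangs at rest in the tank by its lip from a long rim (centre 64 to 88 mm above the table, 12 to 42 mm from that wall, within 115 mm of the rim's middle, tilt under 0.3 rad); clamp open (over 1.6 rad); plain heat sinks and transformer still in the crate ((x of sink1_center in the frame of tank between 0.028 and 0.058 m or x of sink1_center in the frame of tank between -0.058 and -0.028 m) and y of sink1_center in the frame of tank between -0.115 and 0.115 m and z of sink1_center in the frame of tank between 0.064 and 0.088 m and angle between each of sink1_center, sink2_center, sink3_center's own z axis and vertical below 0.3 rad and linear speed of each of sink1, sink2, sink3 below 0.03 m/s and (x of sink2_center in the frame of tank between 0.028 and 0.058 m or x of sink2_center in the frame of tank between -0.058 and -0.028 m) and y of sink2_center in the frame of tank between -0.115 and 0.115 m and z of sink2_center in the frame of tank between 0.064 and 0.088 m and (x of sink3_center in the frame of tank between 0.028 and 0.058 m or x of sink3_center in the frame of tank between -0.058 and -0.028 m) and y of sink3_center in the frame of tank between -0.115 and 0.115 m and z of sink3_center in the frame of tank between 0.064 and 0.088 m and value of joint clamp above 1.6 rad and x of plain1_center in the frame of crate between -0.14 and 0.14 m and y of plain1_center in the frame of crate between -0.105 and 0.105 m and z of plain1_center in the frame of crate between 0 and 0.06 m and x of plain2_center in the frame of crate between -0.14 and 0.14 m and y of plain2_center in the frame of crate between -0.105 and 0.105 m and z of plain2_center in the frame of crate between 0 and 0.06 m and x of transformer_center in the frame of crate between -0.14 and 0.14 m and y of transformer_center in the frame of crate between -0.105 and 0.105 m and z of transformer_center in the frame of crate between 0 and 0.06 m); the robot touches nothing.
It fails at once if the meter is displaced by more than 30 mm (distance of meter from where it was at the start of the episode above 0.03 m).
It fails at once if the spool is displaced by more than 30 mm (distance of spool from where it was at the start of the episode above 0.03 m).
It fails at once if the screwdriver is displaced by more than 30 mm (distance of driver from where it was at the start of the episode above 0.03 m).
Of sink1, sink2, sink3 only 2 to 3 are there at a start; the rules pass over those that are not, and their reading is None.
At some moment in a run one of sink1, sink2, sink3 may be knocked a few centimetres aside while the robot is not near it.
It also fails if it takes over 210 s, if anything falls off the work surface, if the arm or the gripper's body presses on something with over 40 N, if the wrist force passes 120 N, or if a joint passes its speed limit or range.

ROBOT

A 7-joint arm with a two-finger parallel gripper is mounted at the origin on the work surface. World frame = base frame: x ahead of the robot, y to its left, z up, the work surface at z = 0. Lengths are in m, angles in rad, forces in N, time in s.
With the tool pointing down it reaches from about 0.4 to 0.85 m from the base axis. Payload 4.5 kg.
Tool frame: the origin (TCP) lies midway between the tips of the shut fingers; the grasp point (between the pads) lies 19 mm behind it; y points along the fingers, z is the direction in which the jaws open and shut, and the axes are right-handed (so a half turn about y gives the same grasp; the last joint's range is limited). The gripper opens to 85 mm and grips with 20 to 120 N. Pads are 22 mm wide; open, the fingers measure 114 mm over their backs; the gripper's body (76 mm by 85 mm) begins 54 mm behind the grasp point. The pads swing forward as they close: fully open they stand 13 mm farther back than shut.
Start: joints at [1.261, 0.689, -0.195, 1.565, 0.157, 0.902, -0.215], TCP at [0.211, -0.588, 0.231] pointing down, gripper open.
Joint ranges: [-3.01, 3.01], [-0.46, 2.08], [-1.47, 1.51], [0.13, 2.56], [-1, 4.14], [0.04, 2.09], [-2.66, 2.66]. Speed limits (rad/s): [2.57, 2.57, 3.14, 3.14, 3.14, 3.14, 3.14].

INTERFACE

Orientations are given as a unit quaternion [x, y, z, w].
In Python, from bench import robot gives the robot as it stands.
- The arm moves only by the shell command python3 -m creep 'ROWS' [FORCE]. ROWS is a JSON object of lists of equal length, an entry for each row: "dp": the shift along the tool's x, y, z in mm, a list of three; "turn": the turn, a rotation vector about the tool's x, y, z in degrees, a list of three; "jaw": the opening, from 0 (shut) to 1 (fully open). A call has 1 to 8 rows; each row is the pose to reach, as a shift and turn from the pose commanded when the call began, along the tool's axes at that moment; what a row does not reach only later rows make up. A row lasts 1/10 s, in which the tool goes at most 50 mm and 8.59 degrees, less where a joint would pass 70% of its speed; a pose out of reach is approached as far as the arm can. A call with a gripper value outside its range is refused whole. The fingers move at their own pace and stop on an object; FORCE is the grip in N (left out, the last holds). Time passes only in rows, so rows that repeat a pose let the fingers close. It gives the time, the measured TCP pose, the force and the opening at its end, in the units of the state.
- robot.get_state(): the state, without advancing time (a new reading comes with each control period).
- robot.capture(name): name is "scene" or "top" or "wrist"; returns a dict with "frame" (420x560x3 uint8, red, green, blue), "mtx" (3x3 intrinsics, pixels), "R" (3x3) and "t" (3): a world point X has camera coordinates R X + t; the wrist camera has in their place "tool_from_camera" (4x4, takes a point from camera to tool coordinates, whose origin is the TCP and whose axes are the tool frame's). Camera axes: x right, y down, z forward; pixel columns grow to the right and rows downward; lengths in m; the calibration is good to about 2 mm. A picture is of the moment at which its call begins: read the wrist's pose just before it. There is no depth.
- robot.job_done(): hands the job in, once; it reports no verdict.
Trained networks look in the newest picture that a camera, given by its name, has taken for a name from the list of things; names that differ only in an ending like _2 or _b are one class to them, and where a whole thing is asked for, a point or a joint stands for the part that bears it (a point fixed in the world has none). Each returns a list of dicts, best first, with "score" (0 to 1); they miss things now and then, are a little off and sometimes report something else, mostly with a low value. They report only what shows in the picture. A call takes as long as a camera call.
- robot.search_frame(camera, thing): "rect" ([left, top, right, bottom] in pixels, round what is visible of it).
- robot.cut_out(camera, thing): "pixels" (420x560 bool, what is visible of it) and "rect" ([left, top, right, bottom] in pixels, round what is visible of it).
- robot.pinpoint(camera, thing): "at" ([column, row] in pixels: a listed point, or the origin of a listed thing).
The state is a dict: "t": time; "joint_pos": joint angles; "joint_vel": joint speeds; "joint_efforts": joint torques, N m; "tcp_pos": TCP position; "orientation": TCP orientation; "force": force on the tool from outside, world axes, zero at the start; "ft_torque": the same for the moment, N m; "gripper_width": finger opening in m.
Only numpy, scipy, OpenCV 4.12 (cv2) and the standard library are available. Lean on these libraries where they do the work, as an engineer would, in place of code of your own. Each camera call takes 0.05 s, during which the arm holds its last target. There are 200 camera calls.

## Working session

There is one attempt and no reset: what is moved stays moved. The work goes in short steps, Python scripts to look and compute and a shell command to move; the robot and the scene stay as the last step left them, time stands still between calls to the robot, and variables do not carry over. Pictures are saved under pics/ and viewed, about 12 in all and at most 16, crops included, and the job is handed in when it is done.

```bash
ls; mkdir -p pics; python3 - <<'E'
from bench import robot
import cv2,json
s=robot.get_state(); print(s)
for c in ["scene","top"]:
    r=robot.capture(c); cv2.imwrite(f"pics/{c}0.png",r["frame"][:,:,::-1]); print(c,r["mtx"].tolist(),r["R"].tolist(),r["t"].tolist())
    for n in ["sink1_center","plain1_center","transformer_center","crate","nest","pocket1","pocket2","pocket3","clamp_bar","clamp_hinge","tank","meter","spool","driver"]:
        print(n,[(round(d["score"],2),[round(float(v)) for v in d["at"]]) for d in robot.pinpoint(c,n)])
E
```

```text
pics
{'t': 0.0, 'joint_pos': array([ 1.26079908,  0.69000283, -0.19450752,  1.56636354,  0.15730364,
        0.90249064, -0.21506982]), 'joint_vel': array([-0.00120702,  0.00047459, -0.00142606, -0.00025055, -0.00340158,
       -0.00179927,  0.00045514]), 'joint_efforts': array([-2.08627903e-04, -5.39614356e+01, -1.26601696e+00, -1.58543479e+01,
        9.23694723e-03,  9.43600171e-03, -1.82099694e-05]), 'tcp_pos': array([ 0.21039122, -0.58782493,  0.23046693]), 'orientation': array([-0.12115463,  0.69731996, -0.69603617,  0.12083076]), 'force': array([-0.3442048 , -0.11111679,  0.20720947]), 'ft_torque': array([ 0.01998585, -0.01066452, -0.02095842]), 'gripper_width': 0.08524655898835949}
scene [[379.6125920751197, 0.0, 286.36039973718243], [0.0, 379.6125920751197, 213.22565946153733], [0.0, 0.0, 1.0]] [[0.650070564497341, 0.7596764682564411, 0.017318335703213103], [0.4196555582478215, -0.339921120593049, -0.8416310618118102], [-0.6334804445330716, 0.5543873152879549, -0.5397751671223823]] [-0.3747451929582479, -0.14801453366081035, 1.4816244884226109]
sink1_center [(0.79, [174, 237
[... 1011 characters left out ...]
017199819105350265, 0.5899373729269702, 1.1938442725676577]
sink1_center [(0.84, [372, 277])]
plain1_center []
transformer_center [(0.87, [404, 245])]
crate [(0.67, [383, 244]), (0.41, [141, 227])]
nest [(0.71, [171, 230]), (0.6, [140, 227])]
pocket1 [(0.82, [181, 260]), (0.82, [186, 228]), (0.74, [382, 242]), (0.57, [186, 201])]
pocket2 [(0.82, [181, 260]), (0.82, [186, 228]), (0.74, [382, 242]), (0.57, [186, 201])]
pocket3 [(0.82, [181, 260]), (0.82, [186, 228]), (0.74, [382, 242]), (0.57, [186, 201])]
clamp_bar [(0.78, [87, 224])]
clamp_hinge [(0.84, [142, 231])]
tank [(0.96, [275, 214])]
meter [(0.78, [275, 138]), (0.68, [404, 248])]
spool [(0.91, [218, 156])]
driver [(0.81, [365, 154])]
```

```bash
python3 - <<'E'
import cv2
a=cv2.imread("pics/top0.png"); b=a[100:340,40:520]; cv2.imwrite("pics/top0c.png",cv2.resize(b,(800,400),interpolation=cv2.INTER_CUBIC))
b=cv2.imread("pics/scene0.png")[120:350,90:440]; cv2.imwrite("pics/scene0c.png",cv2.resize(b,(800,526),interpolation=cv2.INTER_CUBIC))
E
```

```text
(no output)
```

View pics/top0c.png

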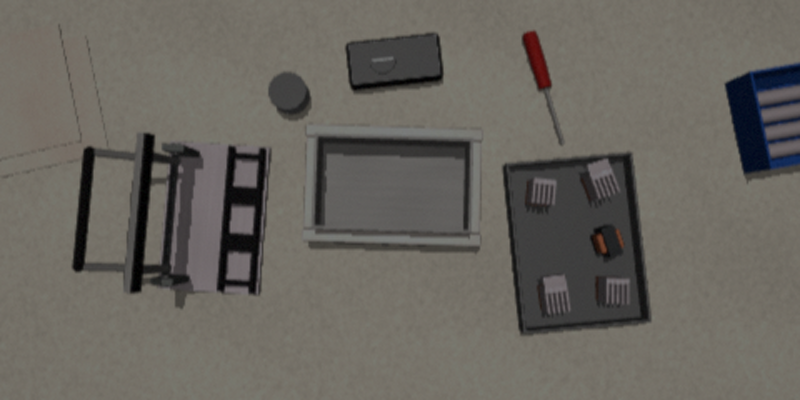

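View pics/scene0c.png

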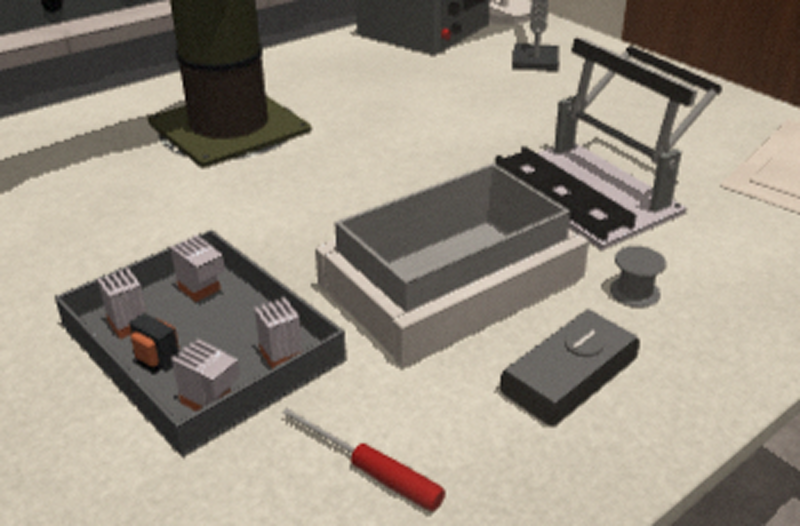

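The top view (800x400 crop) shows the crate on the right with four sinks at (542,193), (600,180), (555,293) and (617,290). The transformer is at (607,241), the tank is in the middle and the nest is on the left with the clamp already open. The scene crop agrees: the driver, meter and spool lie on the far (+x) side.

```bash
cat > h.py <<'E'
from bench import robot
import numpy as np, cv2
from scipy.spatial.transform import Rotation as Ro
def cam(c):
    """capture; returns frame,K,R,t (world->cam)"""
    s=robot.get_state(); r=robot.capture(c)
    if c=="wrist":
        T=np.eye(4); T[:3,:3]=Ro.from_quat(s["orientation"]).as_matrix(); T[:3,3]=s["tcp_pos"]
        W=np.linalg.inv(T@np.array(r["tool_from_camera"])); R,t=W[:3,:3],W[:3,3]
    else: R,t=np.array(r["R"]),np.array(r["t"])
    return r["frame"],np.array(r["mtx"]),R,t
def ray(px,z,K,R,t):
    o=-R.T@t; d=R.T@np.linalg.solve(K,[px[0],px[1],1]); return o+d*(z-o[2])/d[2]
def proj(X,K,R,t):
    u=K@(R@np.asarray(X,float)+t); return u[:2]/u[2]
def down(yaw):
    """tool pointing down, jaw axis (tool z) at angle yaw from world x"""
    z=np.array([np.cos(yaw),np.sin(yaw),0]); y=np.array([0,0,-1.]); return np.column_stack([np.cross(y,z),y,z])
def rel(p,yaw):
    """mm/deg move rows from the present pose to tcp p with jaw yaw (mod pi)"""
    s=robot.get_state(); R=Ro.from_quat(s["orientation"]).as_matrix()
    z=R[:,2]; cur=np.arctan2(z[1],z[0]); yaw=cur+(yaw-cur+np.pi/2)%np.pi-np.pi/2
    print("dp",np.round(R.T@(np.array(p)-s["tcp_pos"])*1000,1),"turn",np.round(np.degrees(Ro.from_matrix(R.T@down(yaw)).as_rotvec()),1),"q7",round(s["joint_pos"][6],2),"t",round(s["t"],2))
E
python3 - <<'E'
from h import *
s=robot.get_state(); print(Ro.from_quat(s["orientation"]).as_matrix().round(3))
f,K,R,t=cam("top")
g=lambda n,z:print(n,[(round(d["score"],2),ray(d["at"],z,K,R,t)[:2].round(3).tolist()) for d in robot.pinpoint("top",n)])
for n,z in [("sink1_center",.037),("crate",0),("nest",0),("pocket1",.012),("clamp_hinge",.088),("clamp_bar",.16),("tank",0),("meter",0),("spool",0),("driver",0)]: g(n,z)
for p in [(542,193),(600,180),(555,293),(617,290)]: print(ray((40+p[0]*.6,100+p[1]*.6),.06,K,R,t).round(3))
for p in [(503,165),(632,153),(650,320),(521,333)]: print("crate corner",ray((40+p[0]*.6,100+p[1]*.6),.045,K,R,t).round(3))
for p in [(316,137),(477,137),(472,240),(313,237)]: print("tank corner",ray((40+p[0]*.6,100+p[1]*.6),.105,K,R,t).round(3))
r=robot.capture("wrist"); print(np.round(r["tool_from_camera"],3),r["mtx"])
print("above crate"); rel([.45,-.25,.33],np.pi/2)
E
```

```text
[[-0.941  0.     0.337]
 [-0.337 -0.    -0.941]
 [-0.    -1.     0.   ]]
sink1_center [(0.62, [0.386, -0.253])]
crate [(0.65, [0.563, -0.337]), (0.56, [0.482, -0.286]), (0.25, [0.381, -0.257])]
nest [(0.56, [0.529, 0.307])]
pocket1 [(0.95, [0.455, 0.267]), (0.95, [0.61, 0.263]), (0.93, [0.532, 0.266])]
clamp_hinge [(0.98, [0.533, 0.363]), (0.38, [0.573, 0.013])]
clamp_bar [(0.92, [0.539, 0.466])]
tank [(0.72, [0.575, 0.01])]
meter [(0.78, [0.786, 0.001])]
spool [(0.62, [0.736, 0.174]), (0.49, [0.611, 0.26])]
driver [(0.78, [0.741, -0.26]), (0.49, [0.58, 0.005])]
[ 0.555 -0.235  0.06 ]
[ 0.573 -0.33   0.06 ]
[ 0.393 -0.249  0.06 ]
[ 0.396 -0.349  0.06 ]
crate corner [ 0.603 -0.175  0.045]
crate corner [ 0.618 -0.389  0.045]
crate corner [ 0.345 -0.405  0.045]
crate corner [ 0.329 -0.195  0.045]
tank corner [0.65  0.126 0.105]
tank corner [ 0.643 -0.127  0.105]
tank corner [ 0.482 -0.114  0.105]
tank corner [0.493 0.133 0.105]
[[ 0.     0.96   0.279 -0.07 ]
 [ 0.    -0.279  0.96  -0.143]
 [ 1.    -0.    -0.    -0.001]
 [ 0.     0.     0.     1.   ]] [[376.41762778   0.         279.30659157]
 [  0.         376.41762778 208.7268222 ]
 [  0.           0.           1.        ]]
above crate
dp [-339.4  -98.7 -237.9] turn [-0.  19.7  0. ] q7 -0.22 t 2.1
```

```bash
python3 -m creep '{"dp":[[-40,-40,-15],[-80,-99,-35],[-130,-99,-55],[-180,-99,-75],[-225,-99,-95],[-270,-99,-112],[-315,-99,-130],[-360,-99,-148]],"turn":[[0,0,0],[0,0,0],[0,0,0],[0,0,0],[0,0,0],[0,0,0],[0,0,0],[0,0,0]],"jaw":[0.7,0.7,0.7,0.7,0.7,0.7,0.7,0.7]}' 40; python3 -m creep '{"dp":[[-51,0,-21],[-51,0,-21],[-51,0,-21],[-51,0,-21],[-51,0,-21]],"turn":[[0,8,0],[0,16,0],[0,19.7,0],[0,19.7,0],[0,19.7,0]],"jaw":[0.7,0.7,0.7,0.7,0.7]}'
python3 - <<'E'
from h import *
f,K,R,t=cam("wrist"); cv2.imwrite("pics/w1.png",cv2.resize(f[:,:,::-1],(800,600)))
s=robot.get_state(); print(s["t"],s["tcp_pos"],s["gripper_width"])
for n,z in [("sink1_center",.037),("plain1_center",.037),("transformer_center",.03)]: print(n,[(round(d["score"],2),np.round(d["at"]).tolist(),ray(d["at"],z,K,R,t)[:2].round(3).tolist()) for d in robot.pinpoint("wrist",n)])
E
```

```text
t: 2.9
tcp_pos: [0.4822, -0.3429, 0.3305]
orientation: [0.121, -0.696, 0.697, -0.121]
force: [0.7, -0.7, -0.8]
gripper_width: 0.06
t: 3.4
tcp_pos: [0.5216, -0.3076, 0.3303]
orientation: [0.001, -0.707, 0.707, -0.0]
force: [-0.8, -1.3, 1.0]
gripper_width: 0.0597
3.45 [ 0.52152938 -0.30780709  0.33028785] 0.05966190569522436
sink1_center [(0.97, [231.0, 271.0], [0.382, -0.246])]
plain1_center [(0.7, [312.0, 262.0], [0.394, -0.348])]
transformer_center [(0.91, [314.0, 199.0], [0.475, -0.349])]
```

View pics/w1.png

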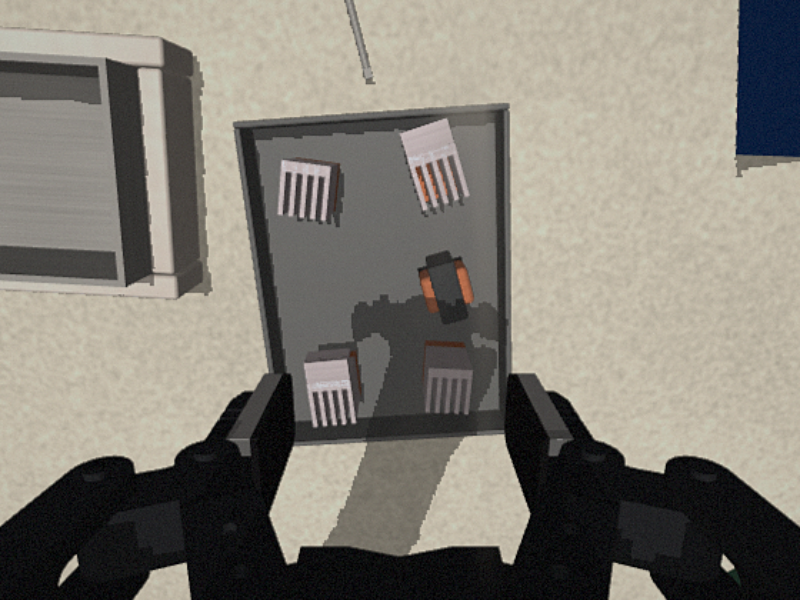

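The wrist view shows two lipped sinks, each with a solid lip plate on its +x end: A at top right (435,165) and B at lower left (330,390). The two plain sinks show slots only. The transformer is at (445,287). I'll compute the top-face corners next.

```bash
cat >> h.py <<'E'
def quad(q,z,v,scale=1.,off=(0,0)):
    """pixel corners lip-left, lip-right, fin-right, fin-left of the 58x36 top at height z -> block centre, yaw of +x"""
    P=np.array([ray(np.array(p)*scale+off,z,*v)[:2] for p in q]); d=(P[0]+P[1])/2-(P[2]+P[3])/2; w=P[1]-P[0]+P[2]-P[3]
    a=np.arctan2(d[1],d[0]); b=np.arctan2(w[1],w[0])+np.pi/2
    m=P.mean(0); u=d/np.linalg.norm(d); print("len",np.linalg.norm(d).round(4),"wid",(np.linalg.norm(w)/2).round(4),"yaw",a.round(3),b.round(3),"block",(m-u*.009).round(4))
    return m-u*.009,a
E
python3 - <<'E'
from h import *
f,K,R,t=cam("wrist"); v=(K,R,t)
a,ya=quad([(401,133),(447,119),(468,199),(420,214)],.069,v,.7)
b,yb=quad([(304,363),(353,357),(357,424),(312,428)],.069,v,.7)
rel([a[0],a[1],.15],ya+np.pi/2)
g=f[70:315,160:370,::-1]; cv2.imwrite("pics/w1c.png",cv2.resize(g,None,fx=2.4,fy=2.4,interpolation=cv2.INTER_CUBIC))
E
```

```text
len 0.0594 wid 0.0358 yaw 0.266 0.293 block [ 0.5648 -0.3354]
len 0.0599 wid 0.0392 yaw 0.047 0.114 block [ 0.3825 -0.2518]
dp [-43.2 180.3  27.6] turn [  0.  -15.3  -0. ] q7 -1.18 t 3.65
```

```bash
python3 -m creep '{"dp":[[-20,45,14],[-43,90,27.6],[-43,130,27.6],[-43,160,27.6],[-43,180,27.6],[-43,180,27.6],[-43,180,27.6]],"turn":[[0,-8,0],[0,-16,0],[0,-16,0],[0,-16,0],[0,-16,0],[0,-16,0],[0,-16,0]],"jaw":[0.6,0.6,0.6,0.6,0.6,0.6,0.6]}' 50
python3 - <<'E'
from h import *
f,K,R,t=cam("wrist"); cv2.imwrite("pics/w2.png",f[:,:,::-1])
s=robot.get_state(); print(s["t"],s["tcp_pos"],s["gripper_width"])
# expected corners projected
rel([.5648,-.3354,.027],.28+np.pi/2)
c,sn=np.cos(.28),np.sin(.28)
for x,y in [(38,18),(38,-18),(-20,-18),(-20,18)]: print(proj([.5648+(x*c-y*sn)/1e3,-.3354+(x*sn+y*c)/1e3,.069],K,R,t).round())
E
```

```text
t: 4.35
tcp_pos: [0.5652, -0.3353, 0.1507]
orientation: [0.098, -0.7, 0.7, -0.099]
force: [0.8, -0.0, -0.2]
gripper_width: 0.0512
4.4 [ 0.56578088 -0.33562043  0.1516496 ] 0.05110313244868528
dp [  1.1 124.6  -0.7] turn [-0.1 -0.1 -0.1] q7 -0.97 t 4.4
[251. 156.]
[311. 156.]
[309. 246.]
[253. 246.]
```

View pics/w2.png

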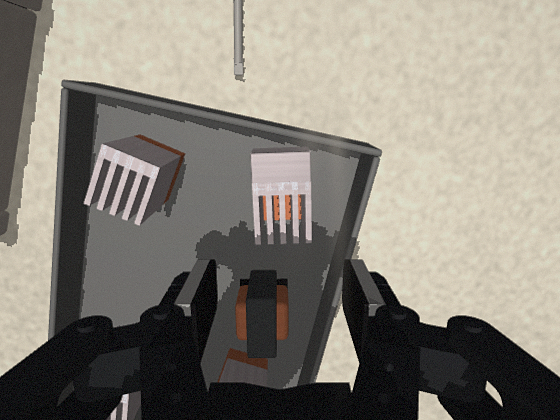

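The actual lip corners are about (251,150) and (309,150), 4-6 px from the prediction, so I'll shift 2 mm towards the lip and descend.

```bash
python3 -m creep '{"dp":[[-1,40,-0.7],[-1,80,-0.7],[-1,110,-0.7],[-1,124,-0.7],[-1,124,-0.7]],"turn":[[0,0,0],[0,0,0],[0,0,0],[0,0,0],[0,0,0]],"jaw":[0.6,0.6,0.6,0.6,0.6]}' 50;  python3 -m creep '{"dp":[[0,0,0],[0,0,0],[0,0,0],[0,0,0],[0,0,0],[0,0,0]],"turn":[[0,0,0],[0,0,0],[0,0,0],[0,0,0],[0,0,0],[0,0,0]],"jaw":[0.3,0.3,0.3,0.3,0.3,0.3]}' 50
```

```text
t: 4.9
tcp_pos: [0.5654, -0.334, 0.0258]
orientation: [-0.099, 0.7, -0.7, 0.098]
force: [-0.5, 0.2, 1.0]
gripper_width: 0.0515
t: 5.5
tcp_pos: [0.5672, -0.3349, 0.0285]
orientation: [0.097, -0.699, 0.701, -0.099]
force: [-0.3, -0.1, 7.0]
gripper_width: 0.0354
```

```bash
python3 -m creep '{"dp":[[0,-30,0],[0,-70,0],[0,-120,0],[0,-170,0],[0,-210,0],[0,-240,0],[0,-250,0],[0,-250,0]],"turn":[[0,0,0],[0,0,0],[0,0,0],[0,4,0],[0,10,0],[0,17,0],[0,17,0],[0,17,0]],"jaw":[0.3,0.3,0.3,0.3,0.3,0.3,0.3,0.3]}' 50
python3 - <<'E'
from h import *
f,K,R,t=cam("wrist"); cv2.imwrite("pics/w3.png",f[:,:,::-1])
s=robot.get_state(); print(s["t"],s["tcp_pos"],s["gripper_width"],s["force"])
rel([.61,.10,.28],-.02+np.pi/2); rel([.61,.263,.28],-.02+np.pi/2)
E
```

```text
t: 6.3
tcp_pos: [0.566, -0.3342, 0.2774]
orientation: [-0.006, -0.707, 0.708, 0.004]
force: [-0.4, -1.1, -2.7]
gripper_width: 0.0352
6.35 [ 0.56504013 -0.33367838  0.27537894] 0.03545594501662817 [-0.47162589 -0.10772821 -2.84066954]
dp [ -38.5   -4.5 -434.3] turn [0.  0.3 0.1] q7 -1.18 t 6.35
dp [ -36.1   -4.4 -597.3] turn [0.  0.3 0.1] q7 -1.18 t 6.35
```

View pics/w3.png

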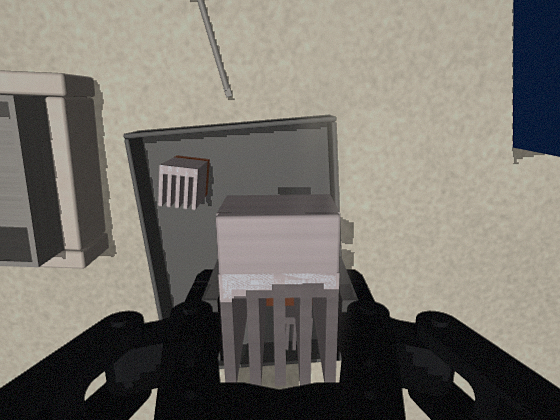

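The sink is held square: the lip's top edge is at row 214, columns 217-339, so the block is centred on the TCP within about 1 mm. Next I carry it to above pocket 3.

```bash
python3 -m creep '{"dp":[[-3,-4,-30],[-6,-4,-75],[-9,-4,-120],[-12,-4,-165],[-15,-4,-210],[-18,-4,-255],[-20,-4,-290],[-20,-4,-300]],"turn":[[0,0,0],[0,0,0],[0,0,0],[0,0,0],[0,0,0],[0,0,0],[0,0,0],[0,0,0]],"jaw":[0.3,0.3,0.3,0.3,0.3,0.3,0.3,0.3]}' 50
python3 -m creep '{"dp":[[-3,0,-30],[-6,0,-75],[-9,0,-120],[-12,0,-165],[-15,0,-210],[-16,0,-250],[-16,0,-280],[-16,0,-297]],"turn":[[0,0,0],[0,0,0],[0,0,0],[0,0,0],[0,0,0],[0,0,0],[0,0,0],[0,0,0]],"jaw":[0.3,0.3,0.3,0.3,0.3,0.3,0.3,0.3]}' 50
python3 - <<'E'
from h import *
f,K,R,t=cam("wrist"); cv2.imwrite("pics/w4.png",f[:,:,::-1])
s=robot.get_state(); print(s["t"],s["tcp_pos"],s["gripper_width"],s["force"])
print([(round(d["score"],2),np.round(d["at"]).tolist(),ray(d["at"],.012,K,R,t)[:2].round(3).tolist()) for d in robot.pinpoint("wrist","pocket1")])
print(proj([.61,.263,.012],K,R,t).round())
robot_t=cam("top"); print([(round(d["score"],2),ray(d["at"],.012,*robot_t[1:])[:2].round(3).tolist()) for d in robot.pinpoint("top","pocket1")])
rel([.61,.263,.15],-.02+np.pi/2)
E
```

```text
t: 7.15
tcp_pos: [0.5895, -0.0276, 0.2775]
orientation: [0.001, 0.709, -0.706, -0.004]
force: [-0.4, 1.2, -3.5]
gripper_width: 0.0353
t: 7.95
tcp_pos: [0.6104, 0.265, 0.2774]
orientation: [-0.003, -0.707, 0.707, 0.006]
force: [0.3, 0.0, -2.7]
gripper_width: 0.0358
8.0 [0.61018331 0.26751669 0.2776671 ] 0.03536151762502725 [ 0.13229644  2.56827669 -2.84752094]
[(0.9, [288.0, 172.0], [0.602, 0.257]), (0.77, [279.0, 297.0], [0.448, 0.268])]
[282. 165.]
[(0.96, [0.52, 0.264]), (0.89, [0.613, 0.251]), (0.59, [0.446, 0.269]), (0.24, [0.634, 0.351])]
dp [  2.1 129.   -3.9] turn [-0.2  0.1  0.1] q7 -2.1 t 8.15
```

View pics/w4.png

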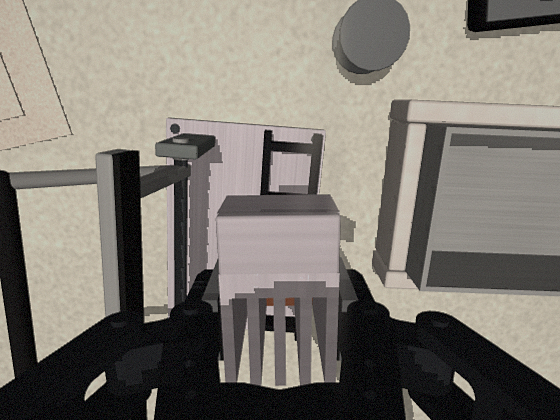

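The held sink hides pocket 3; its strips run down columns 266 and 315 to the far strip at row 147. I'll back off 90 mm so that pockets 3 and 2 can be measured clear of the sink.

```bash
python3 -m creep '{"dp":[[40,0,0],[80,0,0],[90,0,0],[90,0,0],[90,0,0]],"turn":[[0,0,0],[0,0,0],[0,0,0],[0,0,0],[0,0,0]],"jaw":[0.3,0.3,0.3,0.3,0.3]}' 50
python3 - <<'E'
from h import *
S=[robot.get_state()]
f,K,R,t=cam("wrist"); S.append(robot.get_state())
print(np.array([s["tcp_pos"] for s in S]).round(4),S[1]["t"])
print([(round(d["score"],2),np.round(d["at"],1).tolist(),ray(d["at"],.012,K,R,t)[:2].round(4).tolist()) for d in robot.pinpoint("wrist","pocket1")])
print("hinge",[(round(d["score"],2),ray(d["at"],.088,K,R,t)[:2].round(4).tolist()) for d in robot.pinpoint("wrist","clamp_hinge")])
g=f[0:260,130:370,::-1]; cv2.imwrite("pics/w5.png",cv2.resize(g,None,fx=2.3,fy=2.3,interpolation=cv2.INTER_CUBIC))
np.savez("w5.npz",K=K,R=R,t=t)
E
```

```text
t: 8.65
tcp_pos: [0.5241, 0.2619, 0.2807]
orientation: [-0.008, -0.707, 0.707, 0.006]
force: [0.5, 0.1, -1.5]
gripper_width: 0.0354
[[0.5241 0.2619 0.2807]
 [0.5243 0.2622 0.2805]] 8.7
[(0.92, [283.5, 165.2], [0.5245, 0.2576])]
hinge []
```

View pics/w5.png

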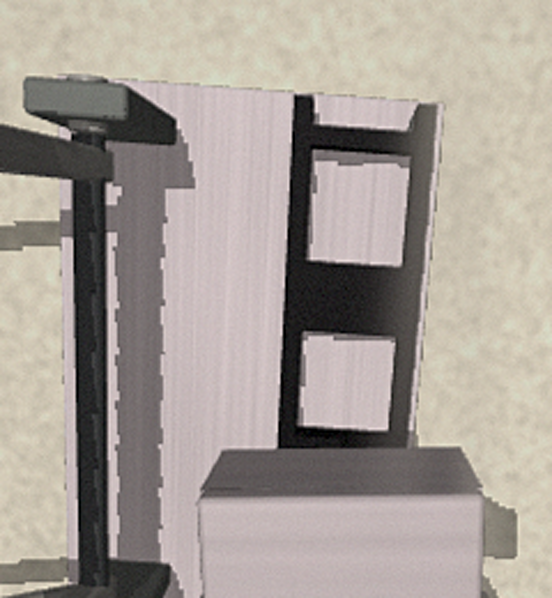

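Crop: the pocket 3 opening has corners (312,150), (411,155), (405,268), (306,261), and pocket 2 has (302,333), (396,340), (389,432), (298,425).

```bash
python3 - <<'E'
from h import *
d=np.load("w5.npz"); v=(d["K"],d["R"],d["t"])
for n,q in [("p3",[(312,150),(411,155),(405,268),(306,261)]),("p2",[(302,333),(396,340),(389,432),(298,425)])]:
  for z in (.012,.022,.034):
    P=np.array([ray(np.array(p)/2.3+(130,0),z,*v)[:2] for p in q]); a=(P[0]+P[1]-P[2]-P[3])/2; w=(P[0]-P[1]+P[3]-P[2])/2
    print(n,z,P.mean(0).round(4),"x",np.linalg.norm(a).round(4),"y",np.linalg.norm(w).round(4),"yaw",np.arctan2(a[1],a[0]).round(3),(np.arctan2(w[1],w[0])-np.pi/2).round(3))
R=Ro.from_quat(robot.get_state()["orientation"]).as_matrix();print(R.round(3))
rel([.605,.260,.2],-.045+np.pi/2)
E
```

```text
p3 0.012 [0.6025 0.2537] x 0.0487 y 0.0451 yaw -0.072 -0.079
p3 0.022 [0.6023 0.2539] x 0.0475 y 0.044 yaw -0.072 -0.079
p3 0.034 [0.6021 0.2541] x 0.0461 y 0.0427 yaw -0.072 -0.079
p2 0.012 [0.523  0.2609] x 0.0446 y 0.0445 yaw -0.079 -0.097
p2 0.022 [0.5247 0.2609] x 0.0435 y 0.0435 yaw -0.079 -0.097
p2 0.034 [0.5268 0.2609] x 0.0422 y 0.0422 yaw -0.079 -0.097
[[-1.     0.001 -0.02 ]
 [ 0.02  -0.    -1.   ]
 [-0.001 -1.     0.   ]]
dp [-81.1  80.2   1.2] turn [-0.   1.4 -0.1] q7 -2.18 t 8.8
```

```bash
python3 - <<'E'
from h import *
rel([.602,.254,.10],-.085+np.pi/2)
E
```

```text
dp [-78.1 180.2   7.2] turn [-0.   3.7 -0.1] q7 -2.18 t 8.8
```

```bash
python3 -m creep '{"dp":[[-40,0,4],[-78,0,7.2],[-78,45,7.2],[-78,90,7.2],[-78,130,7.2],[-78,165,7.2],[-78,180,7.2],[-78,180,7.2]],"turn":[[0,3.7,0],[0,3.7,0],[0,3.7,0],[0,3.7,0],[0,3.7,0],[0,3.7,0],[0,3.7,0],[0,3.7,0]],"jaw":[0.3,0.3,0.3,0.3,0.3,0.3,0.3,0.3]}' 50
python3 - <<'E'
from h import *
f,K,R,t=cam("wrist"); s=robot.get_state(); print(s["tcp_pos"],s["force"])
cv2.imwrite("pics/w6.png",f[:,:,::-1])
rel([.602,.254,.038],-.085+np.pi/2)
f,K,R,t=cam("scene"); g=f[120:260,280:420,::-1]; cv2.imwrite("pics/s6.png",cv2.resize(g,None,fx=4,fy=4,interpolation=cv2.INTER_CUBIC))
a=cv2.resize(cv2.imread("pics/w6.png"),(560,420)); b=cv2.resize(cv2.imread("pics/s6.png"),(240,240)); c=np.zeros((420,800,3),np.uint8); c[:,:560]=a; c[:240,560:]=b; cv2.imwrite("pics/m6.png",c)
E
```

```text
t: 9.6
tcp_pos: [0.5991, 0.2542, 0.0978]
orientation: [-0.028, -0.706, 0.707, 0.03]
force: [0.9, 0.4, -2.0]
gripper_width: 0.0357
[0.60056568 0.25504339 0.10003724] [-0.1197856  -0.06228603 -1.55365618]
dp [-1.5 62.   0.9] turn [-0.   0.1  0. ] q7 -2.18 t 9.65
```

View pics/m6.png

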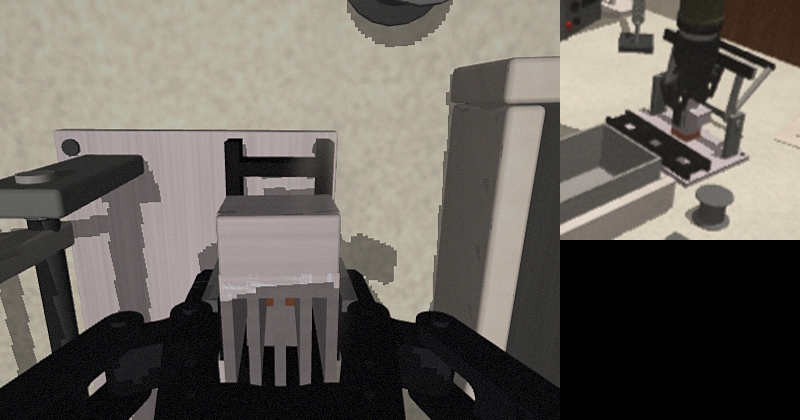

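The strips' inner edges are at columns 243 and 315, so the sink (217-339) is centred and aligned. Lowering now.

```bash
python3 -m creep '{"dp":[[-1.5,25,0.5],[-1.5,42,0.5],[-1.5,50,0.5],[-1.5,56,0.5],[-1.5,60,0.5],[-1.5,63,0.5],[-1.5,63,0.5]],"turn":[[0,0,0],[0,0,0],[0,0,0],[0,0,0],[0,0,0],[0,0,0],[0,0,0]],"jaw":[0.3,0.3,0.3,0.3,0.3,0.3,0.3]}' 50
```

```text
t: 10.4
tcp_pos: [0.6015, 0.2547, 0.0373]
orientation: [-0.029, -0.707, 0.707, 0.029]
force: [0.2, 0.2, -2.7]
gripper_width: 0.0353
```

```bash
python3 -m creep '{"dp":[[0,1.5,0],[0,3,0],[0,3,0]],"turn":[[0,0,0],[0,0,0],[0,0,0]],"jaw":[0.3,0.3,0.3]}' 50; python3 -m creep '{"dp":[[0,0,0],[0,0,0],[0,0,0],[0,0,0],[0,-30,0],[0,-80,0],[0,-130,0],[0,-180,0]],"turn":[[0,0,0],[0,0,0],[0,0,0],[0,0,0],[0,0,0],[0,0,0],[0,0,0],[0,0,0]],"jaw":[0.6,0.6,0.6,0.6,0.6,0.6,0.6,0.6]}'
python3 - <<'E'
from h import *
f,K,R,t=cam("wrist"); s=robot.get_state(); print(s["tcp_pos"],s["force"],s["t"])
cv2.imwrite("pics/w7.png",f[:,:,::-1])
print([(round(d["score"],2),np.round(d["at"],1).tolist(),ray(d["at"],.044,K,R,t)[:2].round(4).tolist()) for d in robot.pinpoint("wrist","sink1_center")])
print([(round(d["score"],2),np.round(d["at"],1).tolist(),ray(d["at"],.012,K,R,t)[:2].round(4).tolist()) for d in robot.pinpoint("wrist","pocket1")])
v=(K,R,t)
c,sn=np.cos(-.085),np.sin(-.085)
for x,y in [(38,18),(38,-18),(-20,-18),(-20,18)]: print(proj([.602+(x*c-y*sn)/1e3,.254+(x*sn+y*c)/1e3,.076],*v).round())
rel([.46,-.2,.28],.08+np.pi/2)
E
```

```text
t: 10.7
tcp_pos: [0.6018, 0.2548, 0.0355]
orientation: [0.029, 0.707, -0.706, -0.029]
force: [-1.4, -0.2, 4.4]
gripper_width: 0.0352
t: 11.5
tcp_pos: [0.6011, 0.2544, 0.216]
orientation: [-0.029, -0.706, 0.707, 0.029]
force: [0.9, -0.2, -0.6]
gripper_width: 0.051
[0.60606744 0.25664929 0.2254731 ] [2.06185373 0.87192137 6.90096234] 11.55
[]
[(0.88, [276.8, 320.2], [0.4484, 0.2701]), (0.75, [278.9, 251.8], [0.5255, 0.2615])]
[256. 142.]
[305. 142.]
[303. 217.]
[257. 216.]
dp [105.5 -64.4 465.7] turn [ 0.2 -9.3 -0.5] q7 -2.16 t 11.65
```

View pics/w7.png

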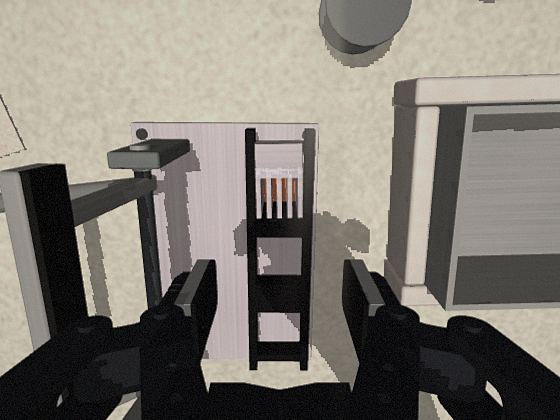

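The first sink is seated in pocket 3, with its corners within 2-3 px of the prediction (254-303, 142-217). Now sink B.

```bash
python3 -m creep '{"dp":[[12,-20,45],[24,-40,90],[36,-55,135],[48,-64,180],[60,-64,225],[72,-64,270],[84,-64,315],[95,-64,350]],"turn":[[0,0,0],[0,0,0],[0,0,0],[0,-2,0],[0,-4,0],[0,-6,0],[0,-8,0],[0,-9.3,0]],"jaw":[0.6,0.6,0.6,0.6,0.6,0.6,0.6,0.6]}' 50
python3 - <<'E'
from h import *
rel([.395,-.2518,.20],.08+np.pi/2)
E
```

```text
t: 12.45
tcp_pos: [0.4758, -0.0893, 0.277]
orientation: [0.029, -0.706, 0.707, -0.027]
force: [0.7, 0.0, 0.2]
gripper_width: 0.0513
dp [ 93.2  77.4 155.6] turn [-0.  -0.   0.2] q7 -1.49 t 12.45
```

```bash
python3 -m creep '{"dp":[[25,0,40],[50,0,80],[75,10,125],[93,40,155.6],[93,77.4,155.6],[93,77.4,155.6],[93,77.4,155.6]],"turn":[[0,0,0],[0,0,0],[0,0,0],[0,0,0],[0,0,0],[0,0,0],[0,0,0]],"jaw":[0.6,0.6,0.6,0.6,0.6,0.6,0.6]}' 50
python3 - <<'E'
from h import *
f,K,R,t=cam("wrist"); s=robot.get_state(); print(s["tcp_pos"],s["force"],s["t"])
g=f[60:280,170:390,::-1]; cv2.imwrite("pics/w8.png",cv2.resize(g,None,fx=2.5,fy=2.5,interpolation=cv2.INTER_CUBIC))
np.savez("w8.npz",K=K,R=R,t=t)
print([(round(d["score"],2),np.round(d["at"],1).tolist(),ray(d["at"],.037,K,R,t)[:2].round(4).tolist()) for d in robot.pinpoint("wrist","sink1_center")])
E
```

```text
t: 13.15
tcp_pos: [0.3976, -0.2478, 0.2003]
orientation: [-0.03, 0.707, -0.706, 0.028]
force: [0.4, 0.0, -0.3]
gripper_width: 0.0515
[ 0.39863486 -0.24802234  0.20131669] [0.68297734 0.31970317 0.5784249 ] 13.2
[(0.71, [281.9, 199.7], [0.3859, -0.25])]
```

View pics/w8.png

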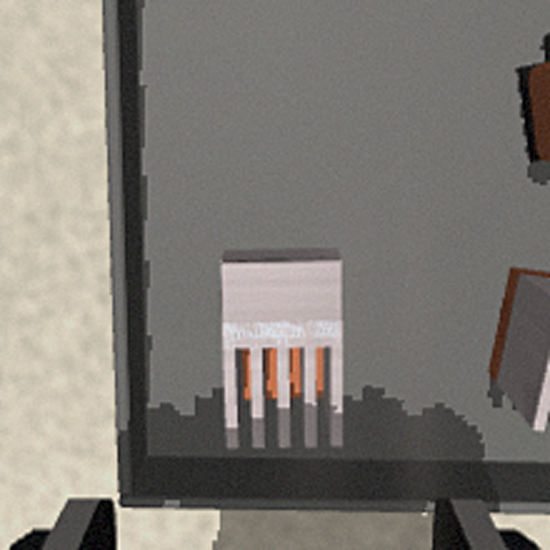

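Crop: sink B's top is at corners (221,261), (341,261), (343,447), (226,447), square to the tool, with about 70 px of clearance to the left wall.

```bash
python3 - <<'E'
from h import *
d=np.load("w8.npz"); v=(d["K"],d["R"],d["t"])
b,y=quad([(221,261),(341,261),(343,447),(226,447)],.069,v,.4,(170,60))
rel([b[0],b[1],.028],y+np.pi/2); rel([b[0],b[1],.028],.08+np.pi/2)
E
```

```text
len 0.0584 wid 0.0359 yaw 0.102 0.082 block [ 0.3832 -0.2511]
dp [ 16.5 173.8   1.5] turn [-0.  -1.1 -0.1] q7 -1.14 t 13.25
dp [ 16.5 173.8   1.5] turn [-0.   0.1 -0.1] q7 -1.14 t 13.25
```

```bash
python3 -m creep '{"dp":[[16.5,45,1.5],[16.5,90,1.5],[16.5,130,1.5],[16.5,160,1.5],[16.5,173.5,1.5],[16.5,173.5,1.5]],"turn":[[0,-0.5,0],[0,-0.5,0],[0,-0.5,0],[0,-0.5,0],[0,-0.5,0],[0,-0.5,0]],"jaw":[0.6,0.6,0.6,0.6,0.6,0.6]}' 50;  python3 -m creep '{"dp":[[0,0,0],[0,0,0],[0,0,0],[0,0,0],[0,0,0],[0,0,0]],"turn":[[0,0,0],[0,0,0],[0,0,0],[0,0,0],[0,0,0],[0,0,0]],"jaw":[0.3,0.3,0.3,0.3,0.3,0.3]}' 50
python3 -m creep '{"dp":[[0,-30,0],[0,-70,0],[0,-120,0],[0,-170,0],[0,-210,0],[0,-240,0],[0,-250,0],[0,-250,0]],"turn":[[0,0,0],[0,0,0],[0,0,0],[0,2,0],[0,5,0],[0,10,0],[0,10,0],[0,10,0]],"jaw":[0.3,0.3,0.3,0.3,0.3,0.3,0.3,0.3]}' 50
python3 - <<'E'
from h import *
f,K,R,t=cam("wrist"); cv2.imwrite("pics/w9.png",f[:,:,::-1])
rel([.448,.268,.28],-.09+np.pi/2)
E
```

```text
t: 13.85
tcp_pos: [0.3827, -0.251, 0.0268]
orientation: [-0.032, 0.707, -0.706, 0.032]
force: [-0.7, 0.4, 0.0]
gripper_width: 0.0514
t: 14.45
tcp_pos: [0.3826, -0.2521, 0.0286]
orientation: [0.031, -0.706, 0.707, -0.033]
force: [0.9, 1.6, 7.6]
gripper_width: 0.0358
t: 15.25
tcp_pos: [0.3816, -0.252, 0.2781]
orientation: [-0.03, -0.706, 0.707, 0.029]
force: [0.2, 0.2, -4.2]
gripper_width: 0.0359
dp [ -23.4   -3.2 -523.3] turn [0.  0.3 0.1] q7 -1.23 t 15.3
```

```bash
python3 -m creep '{"dp":[[-30,-3,-20],[-50,-3,-60],[-65,-3,-105],[-70,-3,-150],[-70,-3,-195],[-70,-3,-240],[-65,-3,-275],[-60,-3,-290]],"turn":[[0,0,0],[0,0,0],[0,0,0],[0,0,0],[0,0,0],[0,0,0],[0,0,0],[0,0,0]],"jaw":[0.3,0.3,0.3,0.3,0.3,0.3,0.3,0.3]}' 50
python3 -m creep '{"dp":[[5,0,-40],[15,0,-85],[25,0,-130],[35,0,-175],[37,0,-210],[37,0,-230],[37,0,-233],[37,0,-233]],"turn":[[0,0,0],[0,0,0],[0,0,0],[0,0,0],[0,0,0],[0,0,0],[0,0,0],[0,0,0]],"jaw":[0.3,0.3,0.3,0.3,0.3,0.3,0.3,0.3]}' 50
python3 - <<'E'
from h import *
f,K,R,t=cam("wrist"); cv2.imwrite("pics/w9.png",f[:,:,::-1])
rel([.448,.269,.1],-.09+np.pi/2)
print([(round(d["score"],2),np.round(d["at"],1).tolist(),ray(d["at"],.012,K,R,t)[:2].round(4).tolist()) for d in robot.pinpoint("wrist","pocket1")])
print([(round(d["score"],2),np.round(d["at"],1).tolist(),ray(d["at"],.044,K,R,t)[:2].round(4).tolist()) for d in robot.pinpoint("wrist","sink1_center")])
E
```

```text
t: 16.1
tcp_pos: [0.4646, 0.0366, 0.2778]
orientation: [0.026, 0.707, -0.706, -0.029]
force: [-0.7, 0.6, -3.6]
gripper_width: 0.0356
t: 16.9
tcp_pos: [0.448, 0.2664, 0.2781]
orientation: [-0.028, -0.705, 0.708, 0.031]
force: [-0.3, -0.7, -3.6]
gripper_width: 0.0357
dp [  0.2 178.5  -4.3] turn [-0.2  0.2  0.2] q7 -2.35 t 16.95
[(0.96, [278.5, 89.8], [0.526, 0.2602]), (0.92, [274.7, 165.3], [0.4477, 0.271])]
[(0.73, [278.0, 280.2], [0.3252, 0.2779])]
```

View pics/w9.png

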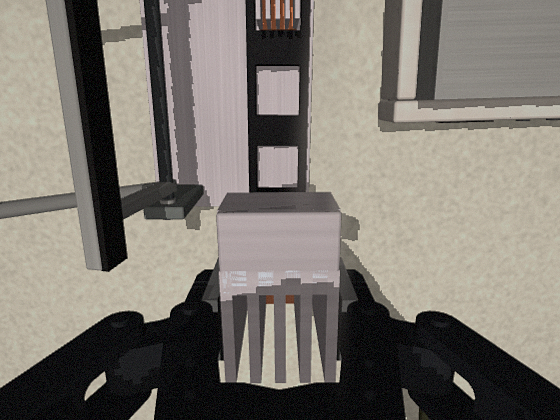

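Pocket 1's opening is at columns 258-299, rows 146-187, centred on column 278.5, the same as the held sink (218-339).

```bash
python3 - <<'E'
from h import *
f,K,R,t=cam("wrist")
for z in (.012,.022): print(ray((278.5,166.5),z,K,R,t).round(4))
p=ray((278.5,166.5),.02,K,R,t); rel([p[0],p[1],.1],-.09+np.pi/2)
E
```

```text
[0.4474 0.2658 0.012 ]
[0.4491 0.2656 0.022 ]
dp [  0.3 179.8  -0.7] turn [-0.1  0.1  0. ] q7 -2.35 t 17.1
```

```bash
python3 -m creep '{"dp":[[1,45,-1],[1,90,-1],[1,135,-1],[1,165,-1],[1,190,-1],[1,210,-1],[1,222,-1],[1,222,-1]],"turn":[[0,0,0],[0,0,0],[0,0,0],[0,0,0],[0,0,0],[0,0,0],[0,0,0],[0,0,0]],"jaw":[0.3,0.3,0.3,0.3,0.3,0.3,0.3,0.3]}' 50
```

```text
t: 17.9
tcp_pos: [0.4479, 0.2673, 0.0573]
orientation: [-0.03, -0.706, 0.707, 0.031]
force: [-0.8, 0.3, -3.7]
gripper_width: 0.0355
```

```bash
python3 -m creep '{"dp":[[0,6,0],[0,12,0],[0,16,0],[0,20,0],[0,21.5,0],[0,22,0],[0,22,0]],"turn":[[0,0,0],[0,0,0],[0,0,0],[0,0,0],[0,0,0],[0,0,0],[0,0,0]],"jaw":[0.3,0.3,0.3,0.3,0.3,0.3,0.3]}' 50
```

```text
t: 18.6
tcp_pos: [0.4482, 0.2685, 0.0364]
orientation: [-0.03, -0.706, 0.706, 0.03]
force: [0.1, -0.9, -3.6]
gripper_width: 0.0362
```

```bash
python3 -m creep '{"dp":[[0,1.2,0],[0,2.5,0],[0,2.5,0]],"turn":[[0,0,0],[0,0,0],[0,0,0]],"jaw":[0.3,0.3,0.3]}' 50; python3 -m creep '{"dp":[[0,0,0],[0,0,0],[0,0,0],[0,0,0],[0,-30,0],[0,-80,0],[0,-130,0],[0,-180,0]],"turn":[[0,0,0],[0,0,0],[0,0,0],[0,0,0],[0,0,0],[0,0,0],[0,0,0],[0,0,0]],"jaw":[0.6,0.6,0.6,0.6,0.6,0.6,0.6,0.6]}'
python3 -m creep '{"dp":[[-10,-20,0],[-10,-60,0],[-10,-100,0],[-10,-120,0],[-10,-120,0],[-10,-120,0]],"turn":[[0,0,0],[0,0,0],[0,0,0],[0,0,0],[0,0,0],[0,0,0]],"jaw":[0.6,0.6,0.6,0.6,0.6,0.6]}'
python3 - <<'E'
from h import *
f,K,R,t=cam("wrist"); s=robot.get_state(); print(s["tcp_pos"],s["force"],s["t"])
cv2.imwrite("pics/w10.png",f[:,:,::-1])
def g(n,z): print(n,[(round(d["score"],2),np.round(d["at"],1).tolist(),ray(d["at"],z,K,R,t)[:2].round(4).tolist()) for d in robot.pinpoint("wrist",n)])
g("sink1_center",.044);g("clamp_bar",.17);g("clamp_hinge",.088)
E
```

```text
t: 18.9
tcp_pos: [0.4484, 0.2686, 0.0356]
orientation: [0.031, 0.707, -0.706, -0.03]
force: [-3.0, -1.1, 14.9]
gripper_width: 0.0354
t: 19.7
tcp_pos: [0.4478, 0.2681, 0.2155]
orientation: [-0.03, -0.706, 0.707, 0.03]
force: [0.5, 1.0, 0.3]
gripper_width: 0.0509
t: 20.3
tcp_pos: [0.4578, 0.2673, 0.3334]
orientation: [-0.03, -0.706, 0.707, 0.03]
force: [0.4, -0.3, -0.9]
gripper_width: 0.051
[0.45742789 0.2670025  0.33261917] [-0.21666325  0.1144309  -0.0685958 ] 20.35
sink1_center [(0.95, [274.1, 168.5], [0.4508, 0.2742])]
clamp_bar [(0.76, [17.0, 101.3], [0.5433, 0.4665])]
clamp_hinge [(0.61, [177.7, 100.9], [0.5343, 0.3622])]
```

View pics/w10.png

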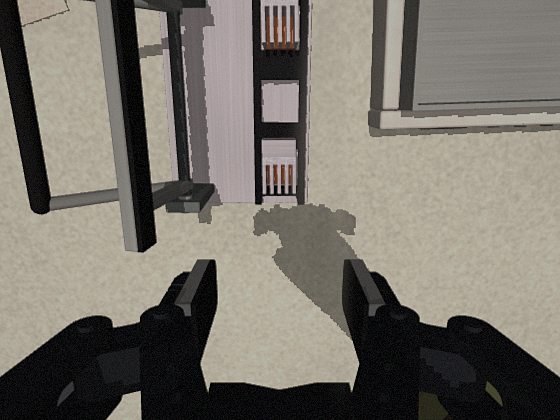

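Both sinks are seated: pocket 3 at (280,25) and pocket 1 at (279,172). The clamp is open, with the bar on the left. Nest yaw is about -0.09 and the hinge at (0.534, 0.362) fits the geometry. Next I put the loosely open jaws over the bar.

```bash
python3 - <<'E'
from h import *
o=np.array([.529,.311]); e=np.array([.09,.996])
for y,z in [(.153,.33),(.153,.153)]: rel([*(o+y*e),z],-.09+np.pi/2)
E
```

```text
dp [ -68.3    1.8 -202.9] turn [-0.1  0.3  0.1] q7 -2.33 t 20.5
dp [ -68.7  178.8 -203.2] turn [-0.1  0.3  0.1] q7 -2.33 t 20.5
```

```bash
python3 -m creep '{"dp":[[-20,2,-40],[-40,2,-85],[-60,2,-130],[-68,2,-170],[-68,2,-195],[-68,2,-203],[-68,2,-203]],"turn":[[0,0,0],[0,0,0],[0,0,0],[0,0,0],[0,0,0],[0,0,0],[0,0,0]],"jaw":[0.45,0.45,0.45,0.45,0.45,0.45,0.45]}' 20
python3 - <<'E'
from h import *
f,K,R,t=cam("wrist"); s=robot.get_state(); print(s["tcp_pos"],s["gripper_width"],s["joint_pos"])
cv2.imwrite("pics/w11.png",f[:,:,::-1])
o=np.array([.529,.311]); e=np.array([.09,.996]); rel([*(o+.153*e),.153],-.09+np.pi/2)
for x in (-.08,.08): print(proj([*(o+.153*e+x*np.array([.996,-.09])),.1674],K,R,t).round())
E
```

```text
t: 21.2
tcp_pos: [0.5423, 0.4646, 0.3301]
orientation: [-0.029, -0.706, 0.707, 0.03]
force: [0.2, 0.7, -0.5]
gripper_width: 0.0385
[0.54309165 0.46301441 0.33083974] 0.03832972587070057 [-0.73027563  0.74528468 -0.09399743  1.10714323  0.0671703   1.29422541
 -2.4744007 ]
dp [  0.2 177.8  -0.8] turn [-0.1  0.2  0. ] q7 -2.47 t 21.25
[280. 273.]
[282.  84.]
```

View pics/w11.png

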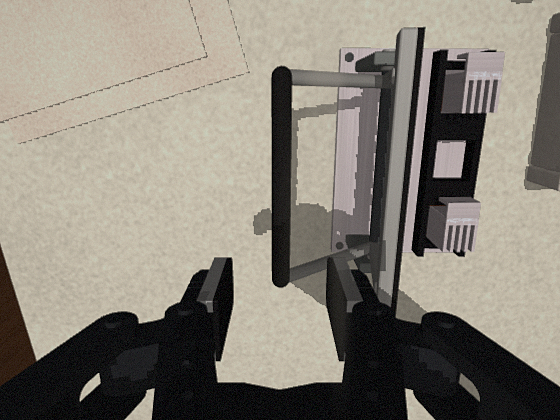

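The bar is at columns 273-290, midway between the jaws and well clear of the beam. I'll descend over it and swing it along its arc.

```bash
python3 -m creep '{"dp":[[0,45,-0.8],[0,90,-0.8],[0,130,-0.8],[0,160,-0.8],[0,178,-0.8],[0,178,-0.8],[0,178,-0.8],[0,178,-0.8]],"turn":[[0,0,0],[0,0,0],[0,0,0],[0,0,0],[0,0,0],[0,0,0],[0,0,0],[0,0,0]],"jaw":[0.45,0.45,0.45,0.45,0.45,0.33,0.33,0.33]}' 20
python3 -m creep '{"dp":[[0,-10,8.5],[0,-23,23],[0,-32.3,36.4],[0,-39.7,50.8],[0,-45.3,66.1],[0,-48.9,81.9],[0,-50.5,98.1],[0,-50.1,114.3]],"turn":[[0,0,0],[0,0,0],[0,0,0],[0,0,0],[0,0,0],[0,0,0],[0,0,0],[0,0,0]],"jaw":[0.33,0.33,0.33,0.33,0.33,0.33,0.33,0.33]}' 20
```

```text
t: 22.05
tcp_pos: [0.5446, 0.4648, 0.156]
orientation: [0.032, 0.707, -0.706, -0.03]
force: [0.4, 0.4, 0.5]
gripper_width: 0.0278
t: 22.85
tcp_pos: [0.5345, 0.3506, 0.2068]
orientation: [0.032, 0.707, -0.705, -0.029]
force: [0.1, 0.3, -0.1]
gripper_width: 0.0283
```

```bash
python3 -m creep '{"dp":[[0,2.4,16.1],[0,6.8,31.7],[0,13.2,46.7],[0,21.3,60.7],[0,31.2,73.6],[0,42.5,85.2],[0,42.5,85.2],[0,42.5,85.2]],"turn":[[0,0,0],[0,0,0],[0,0,0],[0,0,0],[0,0,0],[0,0,0],[0,0,0],[0,0,0]],"jaw":[0.33,0.33,0.33,0.33,0.33,0.33,0.33,0.33]}' 20
python3 - <<'E'
from h import *
f,K,R,t=cam("wrist"); cv2.imwrite("pics/w12.png",f[:,:,::-1])
g=cam("scene")[0][120:260,280:420,::-1]
c=np.zeros((420,840,3),np.uint8); c[:,:560]=f[:,:,::-1]; c[:280,560:]=cv2.resize(g,(280,280)); cv2.imwrite("pics/m12.png",cv2.resize(c,(800,400)))
E
```

```text
t: 23.65
tcp_pos: [0.527, 0.2662, 0.1629]
orientation: [0.031, 0.707, -0.706, -0.03]
force: [-0.1, 1.5, -0.2]
gripper_width: 0.0284
```

View pics/m12.png

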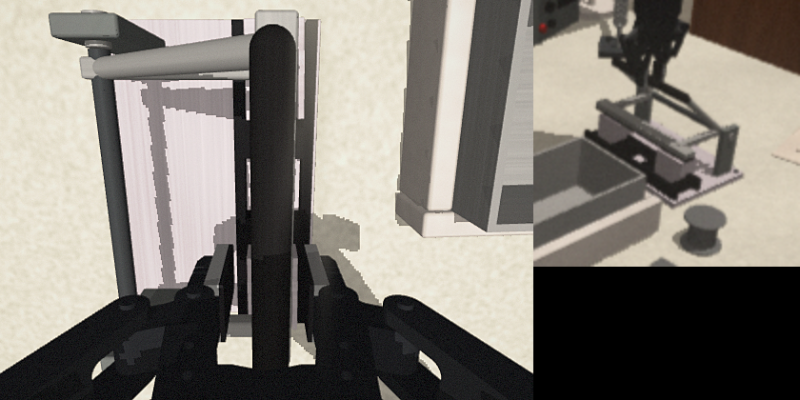

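The clamp is closed: the beam lies level on the two sinks, and the bar sits in the cage at columns 250-295. Now I lift clear and wait.

```bash
python3 -m creep '{"dp":[[0,0,0],[0,-20,0],[0,-50,0],[0,-80,0],[0,-80,0],[0,-80,0],[0,-80,0],[0,-80,0]],"turn":[[0,0,0],[0,0,0],[0,0,0],[0,0,0],[0,0,0],[0,0,0],[0,0,0],[0,0,0]],"jaw":[0.45,0.45,0.45,0.45,0.45,0.45,0.45,0.45]}' 20
python3 -m creep '{"dp":[[0,0,0],[0,0,0],[0,0,0],[0,0,0],[0,0,0],[0,0,0],[0,0,0],[0,0,0]],"turn":[[0,0,0],[0,0,0],[0,0,0],[0,0,0],[0,0,0],[0,0,0],[0,0,0],[0,0,0]],"jaw":[0.45,0.45,0.45,0.45,0.45,0.45,0.45,0.45]}' >/dev/null
python3 -m creep '{"dp":[[0,0,0],[0,0,0],[0,0,0],[0,0,0],[0,0,0],[0,0,0],[0,0,0],[0,0,0]],"turn":[[0,0,0],[0,0,0],[0,0,0],[0,0,0],[0,0,0],[0,0,0],[0,0,0],[0,0,0]],"jaw":[0.45,0.45,0.45,0.45,0.45,0.45,0.45,0.45]}' >/dev/null
python3 - <<'E'
from h import *
f,K,R,t=cam("wrist")
o=np.array([.529,.311]); e=np.array([.09,.996])
for d in robot.pinpoint("wrist","clamp_bar"):
    p=ray(d["at"],.175,K,R,t); print(round(d["score"],2),np.round(d["at"]),"nest y",((p[:2]-o)@e).round(4))
print(proj([*(o-.0466*e),.175],K,R,t).round(), robot.get_state()["t"])
m=robot.cut_out("wrist","clamp_bar")
f2,K,R,t=cam("scene")
for d in robot.pinpoint("scene","clamp_bar"): print("scene",round(d["score"],2),np.round(d["at"]))
for q in (0,.1,.2,.4): print(q,proj([*(o+(.05-.13*np.cos(q+.733))*e),.088+.13*np.sin(q+.733)],K,R,t).round(1))
E
python3 -m creep '{"dp":[[0,0,0],[0,0,0],[0,0,0],[0,0,0],[0,0,0],[0,0,0],[0,0,0],[0,0,0]],"turn":[[0,0,0],[0,0,0],[0,0,0],[0,0,0],[0,0,0],[0,0,0],[0,0,0],[0,0,0]],"jaw":[0.45,0.45,0.45,0.45,0.45,0.45,0.45,0.45]}'
```

```text
t: 24.55
tcp_pos: [0.5255, 0.2658, 0.2402]
orientation: [-0.029, -0.706, 0.707, 0.031]
force: [-0.0, -0.1, -0.1]
gripper_width: 0.0388
0.69 [280. 224.] nest y -0.0448
[283. 225.] 26.25
scene 0.61 [340. 162.]
0 [340.2 161.1]
0.1 [342.6 157.8]
0.2 [345.3 154.6]
0.4 [350.9 149.2]
t: 27.2
tcp_pos: [0.5263, 0.266, 0.2414]
orientation: [-0.03, -0.706, 0.706, 0.03]
force: [0.2, -0.3, 0.2]
gripper_width: 0.0383
```

```bash
python3 -m creep '{"dp":[[0,30,0],[0,60,0],[0,80,0],[0,80,0],[0,80,0]],"turn":[[0,0,0],[0,0,0],[0,0,0],[0,0,0],[0,0,0]],"jaw":[0.45,0.45,0.45,0.33,0.33]}' 20
python3 -m creep '{"dp":[[0,-11.3,-11.6],[0,-21.2,-24.5],[0,-29.3,-38.5],[0,-35.7,-53.5],[0,-40.1,-69.1],[0,-42.5,-85.2],[0,-42.9,-101.4],[0,-41.3,-117.6]],"turn":[[0,0,0],[0,0,0],[0,0,0],[0,0,0],[0,0,0],[0,0,0],[0,0,0],[0,0,0]],"jaw":[0.33,0.33,0.33,0.33,0.33,0.33,0.33,0.33]}' 20
python3 -m creep '{"dp":[[0,3.6,-15.8],[0,9.2,-31.1],[0,16.6,-45.5],[0,25.8,-58.9],[0,38.9,-73.4],[0,48.9,-82],[0,48.9,-82],[0,48.9,-82]],"turn":[[0,0,0],[0,0,0],[0,0,0],[0,0,0],[0,0,0],[0,0,0],[0,0,0],[0,0,0]],"jaw":[0.33,0.33,0.33,0.33,0.33,0.33,0.33,0.33]}' 20
python3 -m creep '{"dp":[[0,0,0],[0,0,0],[0,-30,0],[0,-80,0],[0,-130,0],[0,-178,0],[0,-178,0],[0,-178,0]],"turn":[[0,0,0],[0,0,0],[0,0,0],[0,0,0],[0,0,0],[0,0,0],[0,0,0],[0,0,0]],"jaw":[0.45,0.45,0.45,0.45,0.45,0.45,0.45,0.45]}' 20
python3 - <<'E'
from h import *
f,K,R,t=cam("wrist")
o=np.array([.529,.311]); e=np.array([.09,.996])
for d in robot.pinpoint("wrist","clamp_bar"):
    p=ray(d["at"],.1674,K,R,t); print(round(d["score"],2),np.round(d["at"]),"nest y",((p[:2]-o)@e).round(4))
np.savez("w13.npz",K=K,R=R,t=t); cv2.imwrite("pics/w13.png",f[:,:,::-1])
rel([.602,.254,.33],-.085+np.pi/2)
f,K,R,t=cam("scene"); print([(round(d["score"],2),np.round(d["at"])) for d in robot.pinpoint("scene","clamp_bar")])
E
```

```text
t: 27.7
tcp_pos: [0.5265, 0.2662, 0.1617]
orientation: [0.03, 0.706, -0.706, -0.03]
force: [-0.3, -0.6, -0.0]
gripper_width: 0.0285
t: 28.5
tcp_pos: [0.538, 0.3824, 0.2055]
orientation: [-0.032, -0.706, 0.707, 0.03]
force: [-0.3, -2.1, 2.0]
gripper_width: 0.0282
t: 29.3
tcp_pos: [0.5432, 0.4645, 0.1531]
orientation: [-0.03, -0.706, 0.707, 0.03]
force: [-0.4, -0.2, 0.2]
gripper_width: 0.0281
t: 30.1
tcp_pos: [0.544, 0.4649, 0.3341]
orientation: [0.032, 0.707, -0.706, -0.029]
force: [0.2, 0.7, -0.1]
gripper_width: 0.0382
0.73 [276. 186.] nest y 0.1581
dp [-76.9   1.  204.2] turn [-0.1 -0.   0.1] q7 -2.48 t 30.2
[(0.96, array([383., 149.]))]
```

View pics/w13.png

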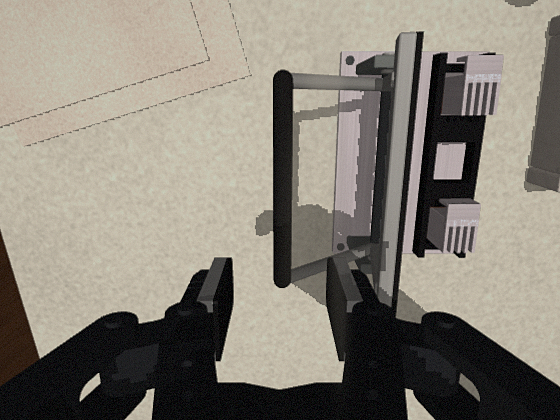

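The clamp is open again (bar at columns 273-292, as before), and both sinks are still in pockets 3 and 1. Next I measure the tank's +x rim from above with empty jaws. I have used 15 views, so from here I use numeric profiles.

```bash
python3 -m creep '{"dp":[[-5,0,30],[-10,0,75],[-15,0,120],[-20,0,165],[-25,0,210],[-30,0,255],[-35,0,300],[-40,0,345]],"turn":[[0,0,0],[0,0,0],[0,0,0],[0,0,0],[0,0,0],[0,0,0],[0,0,0],[0,0,0]],"jaw":[0.6,0.6,0.6,0.6,0.6,0.6,0.6,0.6]}' 20
python3 - <<'E'
from h import *
rel([.575,.01,.28],-.04+np.pi/2)
E
```

```text
t: 31.1
tcp_pos: [0.5529, 0.1157, 0.3308]
orientation: [-0.03, -0.706, 0.707, 0.031]
force: [1.2, -0.1, -0.7]
gripper_width: 0.0512
dp [-31.1  50.8 103.4] turn [-0.  -2.6  0.1] q7 -2.01 t 31.1
```

```bash
python3 -m creep '{"dp":[[-10,15,35],[-20,30,70],[-31,51,103],[-31,51,103],[-31,51,103],[-31,51,103]],"turn":[[0,-2.6,0],[0,-2.6,0],[0,-2.6,0],[0,-2.6,0],[0,-2.6,0],[0,-2.6,0]],"jaw":[0.6,0.6,0.6,0.6,0.6,0.6]}' 20
python3 - <<'E'
from h import *
f,K,R,t=cam("wrist"); np.savez("w14.npz",K=K,R=R,t=t,f=f); cv2.imwrite("pics/w14.png",f[:,:,::-1])
s=robot.get_state(); print(s["tcp_pos"],(-R.T@t).round(3))
print([(round(d["score"],2),np.round(d["at"]),ray(d["at"],0,K,R,t).round(3)) for d in robot.pinpoint("wrist","tank")], [(round(d["score"],2),np.round(d["rect"])) for d in robot.search_frame("wrist","tank")])
g=cv2.cvtColor(f,cv2.COLOR_RGB2GRAY).astype(int)
for y in (.08,.04,-.02,-.06):
    px=[proj([x,y,.105],K,R,t) for x in np.arange(.60,.70,.002)]
    print(y,[int(g[int(round(p[1])),int(round(p[0]))]) for p in px])
E
```

```text
t: 31.7
tcp_pos: [0.5757, 0.0141, 0.2807]
orientation: [0.013, 0.707, -0.707, -0.014]
force: [-0.4, 0.2, 0.4]
gripper_width: 0.0511
[0.57580875 0.0143936  0.28103455] [0.645 0.012 0.424]
[(0.59, array([286., 165.]), array([0.574, 0.007, 0.   ])), (0.42, array([ 74., 279.]), array([0.441, 0.276, 0.   ]))] [(0.98, array([129.,  67., 451., 267.]))]
0.08 [152, 149, 155, 151, 156, 147, 156, 157, 157, 156, 154, 156, 158, 160, 158, 151, 160, 151, 90, 90, 94, 89, 94, 95, 102, 165, 160, 139, 189, 198, 197, 199, 199, 196, 199, 175, 192, 191, 193, 195, 196, 190, 189, 187, 194, 195, 201, 189, 193, 194]
0.04 [153, 152, 157, 153, 149, 153, 156, 153, 157, 154, 157, 159, 152, 157, 153, 156, 82, 91, 90, 88, 90, 92, 90, 98, 166, 163, 135, 205, 204, 201, 203, 202, 200, 205, 174, 201, 200, 198, 186, 190, 190, 190, 192, 190, 191, 191, 193, 195, 190, 196]
-0.02 [152, 145, 152, 150, 150, 152, 150, 153, 151, 152, 156, 151, 160, 157, 153, 113, 110, 114, 111, 114, 115, 111, 160, 158, 137, 179, 196, 195, 196, 197, 199, 200, 192, 157, 187, 195, 191, 189, 191, 191, 191, 199, 197, 190, 195, 193, 194, 190, 189, 190]
-0.06 [154, 149, 151, 148, 150, 145, 147, 147, 154, 150, 152, 150, 149, 156, 88, 92, 92, 95, 95, 91, 100, 157, 153, 127, 195, 198, 198, 201, 200, 200, 205, 193, 203, 197, 193, 193, 186, 196, 194, 199, 191, 192, 188, 190, 194, 193, 190, 194, 188, 189]
```

The rim's centre line is x ≈ 0.6473 + 0.054·y, so tank yaw is about -0.054 and its centre about (0.575, 0.007), which agrees with the network. Back to pocket 3.

```bash
python3 -m creep '{"dp":[[-5,0,-40],[-10,0,-85],[-15,0,-130],[-18,0,-175],[-18,0,-215],[-18,30,-240],[-18,65,-240],[-18,80,-240]],"turn":[[0,2.6,0],[0,2.6,0],[0,2.6,0],[0,2.6,0],[0,2.6,0],[0,2.6,0],[0,2.6,0],[0,2.6,0]],"jaw":[0.6,0.6,0.6,0.6,0.6,0.6,0.6,0.6]}' 50
python3 - <<'E'
from h import *
f,K,R,t=cam("wrist"); cv2.imwrite("pics/w15.png",f[:,:,::-1])
s=robot.get_state(); print(s["tcp_pos"])
c,sn=np.cos(-.085),np.sin(-.085)
for x,y in [(38,18),(38,-18),(-20,-18),(-20,18)]: print(proj([.602+(x*c-y*sn)/1e3,.254+(x*sn+y*c)/1e3,.076],K,R,t).round())
for n in ("cut_out",):
  for d in robot.cut_out("wrist","sink1"): print(round(d["score"],2),np.round(d["rect"]),cv2.minAreaRect(np.argwhere(d["pixels"])[:,::-1].astype(np.float32)))
rel([.602,.254,.036],-.085+np.pi/2)
E
```

```text
t: 32.65
tcp_pos: [0.6008, 0.2536, 0.1979]
orientation: [-0.027, -0.706, 0.707, 0.03]
force: [0.3, -0.5, -0.9]
gripper_width: 0.0511
[0.60025551 0.25222795 0.19630482]
[254. 144.]
[305. 144.]
[303. 223.]
[255. 223.]Traceback (most recent call last):
  File "<stdin>", line 7, in <module>
ValueError: it knows: clamp, clamp_bar, clamp_hinge, crate, driver, meter, nest, plain1_center, plain2_center, pocket, sink1_center, sink2_center, sink3_center, spool, tank, transformer_center
```

```bash
python3 - <<'E'
from h import *
f,K,R,t=cam("wrist")
for d in robot.cut_out("wrist","sink1_center"): print(round(d["score"],2),np.round(d["rect"]),cv2.minAreaRect(np.argwhere(d["pixels"])[:,::-1].astype(np.float32)))
g=cv2.cvtColor(f,cv2.COLOR_RGB2GRAY).astype(int)
print(g[160,240:320:2].tolist()); print(g[125:235:2,280].tolist())
rel([.602,.254,.036],-.085+np.pi/2)
E
```

```text
0.74 [248. 315. 297. 389.] ((274.0, 352.5), (69.0, 44.0), 90.0)
[4, 29, 30, 18, 30, 200, 187, 187, 188, 189, 186, 184, 183, 182, 183, 182, 187, 186, 185, 180, 182, 186, 185, 183, 180, 180, 183, 182, 183, 185, 125, 46, 75, 76, 79, 79, 68, 206, 161, 199]
[195, 194, 192, 194, 190, 193, 190, 200, 96, 81, 172, 191, 190, 190, 182, 187, 188, 186, 185, 187, 185, 183, 178, 194, 193, 207, 199, 192, 153, 74, 78, 76, 75, 76, 71, 82, 81, 81, 77, 74, 45, 13, 9, 19, 12, 5, 29, 21, 25, 16, 21, 14, 22, 20, 5]
dp [  0.5 164.3  -1.9] turn [-0.   0.   0.1] q7 -2.19 t 32.8
```

```bash
python3 -m creep '{"dp":[[0.5,45,-3],[0.5,90,-3],[0.5,130,-3],[0.5,155,-3],[0.5,164,-3],[0.5,164,-3],[0.5,164,-3]],"turn":[[0,0,0],[0,0,0],[0,0,0],[0,0,0],[0,0,0],[0,0,0],[0,0,0]],"jaw":[0.6,0.6,0.6,0.6,0.6,0.6,0.6]}' 50
python3 -m creep '{"dp":[[0,0,0],[0,0,0],[0,0,0],[0,0,0],[0,0,0],[0,0,0]],"turn":[[0,0,0],[0,0,0],[0,0,0],[0,0,0],[0,0,0],[0,0,0]],"jaw":[0.3,0.3,0.3,0.3,0.3,0.3]}' 50
python3 -m creep '{"dp":[[0,-30,0],[0,-70,0],[0,-120,0],[0,-170,0],[0,-200,0],[0,-220,0],[0,-220,0],[0,-220,0]],"turn":[[0,0,0],[0,0,0],[0,0,0],[0,-1.8,0],[0,-1.8,0],[0,-1.8,0],[0,-1.8,0],[0,-1.8,0]],"jaw":[0.3,0.3,0.3,0.3,0.3,0.3,0.3,0.3]}' 50
python3 - <<'E'
from h import *
f,K,R,t=cam("wrist"); cv2.imwrite("pics/w16.png",f[:,:,::-1]); old=cv2.imread("pics/w3.png")[:,:,::-1]
for im in (f,old):
    g=cv2.cvtColor(np.ascontiguousarray(im),cv2.COLOR_RGB2GRAY).astype(int); print(g[190:240:2,278].tolist()); print(g[240,205:350:3].tolist())
rel([.6236,.0615,.25],-.054+np.pi/2)
E
```

```text
t: 33.5
tcp_pos: [0.6049, 0.2554, 0.039]
orientation: [0.032, 0.707, -0.706, -0.029]
force: [0.9, 0.6, 0.3]
gripper_width: 0.0512
t: 34.1
tcp_pos: [0.6048, 0.2553, 0.0392]
orientation: [0.032, 0.707, -0.706, -0.029]
force: [-0.8, -1.8, 8.1]
gripper_width: 0.0352
t: 34.9
tcp_pos: [0.6026, 0.2543, 0.2563]
orientation: [-0.019, -0.707, 0.707, 0.019]
force: [-0.9, -0.4, -2.3]
gripper_width: 0.0354
[198, 8, 24, 23, 1, 80, 86, 80, 82, 86, 86, 83, 85, 79, 81, 79, 150, 171, 179, 177, 178, 176, 176, 174, 174]
[177, 178, 176, 177, 181, 119, 169, 174, 171, 168, 170, 171, 167, 170, 170, 171, 170, 170, 167, 166, 171, 170, 169, 171, 167, 166, 169, 167, 168, 169, 165, 169, 165, 167, 163, 168, 165, 161, 166, 168, 169, 166, 163, 164, 145, 189, 120, 117, 120]
[48, 51, 92, 78, 79, 72, 80, 76, 81, 80, 78, 73, 75, 139, 157, 166, 165, 162, 163, 159, 159, 162, 156, 158, 157]
[93, 94, 94, 93, 135, 158, 159, 160, 163, 160, 159, 160, 158, 160, 157, 162, 160, 161, 157, 158, 159, 160, 158, 162, 158, 159, 158, 158, 159, 160, 161, 157, 160, 161, 162, 159, 157, 160, 159, 158, 159, 158, 157, 158, 157, 67, 113, 105, 113]
dp [-31.9   5.5 191.1] turn [-0.1 -0.   0.1] q7 -2.16 t 34.95
```

```bash
python3 -m creep '{"dp":[[-7,0,35],[-15,0,75],[-23,0,115],[-30,0,150],[-35.5,0,180],[-35.5,20,191],[-35.5,60,191],[-35.5,106,191]],"turn":[[0,0,0],[0,0,0],[0,0,0],[0,0,0],[0,0,0],[0,0,0],[0,0,0],[0,0,0]],"jaw":[0.3,0.3,0.3,0.3,0.3,0.3,0.3,0.3]}' 50
python3 -m creep '{"dp":[[0,0,0],[0,0,0],[0,0,0]],"turn":[[0,0,0],[0,0,0],[0,0,0]],"jaw":[0.3,0.3,0.3]}' 50
python3 - <<'E'
from h import *
f,K,R,t=cam("wrist"); cv2.imwrite("pics/w17.png",f[:,:,::-1]); s=robot.get_state(); print(s["tcp_pos"])
g=cv2.cvtColor(f,cv2.COLOR_RGB2GRAY).astype(int)
for y in (.12,.10,.085,.03,.01):
    px=[proj([x,y,.105],K,R,t) for x in np.arange(.62,.68,.002)]
    print(y,np.round(px[0]),[int(g[int(round(p[1])),int(round(p[0]))]) for p in px])
print(g[120:230:3,278].tolist())
rel([.627,.0615,.074],-.054+np.pi/2)
E
```

```text
t: 35.75
tcp_pos: [0.6283, 0.061, 0.1491]
orientation: [-0.02, -0.707, 0.707, 0.019]
force: [0.6, -0.2, -3.6]
gripper_width: 0.0354
t: 36.05
tcp_pos: [0.6298, 0.0624, 0.1527]
orientation: [0.02, 0.707, -0.707, -0.018]
force: [0.7, 0.2, -1.3]
gripper_width: 0.0353
[0.63006154 0.06237773 0.15314568]
0.12 [177. 256.] [45, 51, 44, 49, 50, 46, 47, 47, 49, 48, 49, 48, 45, 50, 48, 40, 137, 138, 93, 63, 69, 174, 113, 160, 180, 182, 179, 182, 183, 183, 162]
0.1 [213. 255.] [141, 144, 142, 139, 140, 140, 130, 84, 91, 95, 87, 152, 93, 90, 95, 143, 139, 136, 64, 64, 66, 62, 94, 185, 182, 180, 182, 178, 181, 166, 78]
0.085 [240. 253.] [164, 155, 166, 161, 157, 165, 163, 163, 172, 132, 71, 81, 75, 80, 74, 102, 138, 76, 61, 66, 62, 66, 158, 178, 179, 180, 178, 183, 179, 156, 82]
0.03 [341. 248.] [91, 89, 89, 88, 139, 135, 138, 138, 137, 131, 136, 130, 132, 134, 132, 136, 87, 87, 84, 92, 125, 177, 176, 176, 178, 177, 178, 175, 121, 116, 123]
0.01 [377. 246.] [83, 83, 93, 132, 133, 128, 134, 134, 132, 133, 137, 130, 137, 135, 135, 72, 56, 57, 62, 56, 168, 183, 182, 183, 184, 182, 184, 166, 85, 87, 174]
[174, 177, 173, 172, 165, 172, 76, 89, 78, 165, 187, 181, 182, 181, 182, 183, 179, 179, 121, 53, 64, 61, 69, 62, 56, 101, 84, 78, 77, 83, 77, 79, 70, 80, 135, 166, 164]
dp [ 3.4 79.1  1.1] turn [ 0.   0.  -0.3] q7 -1.9 t 36.1
```

```bash
python3 -m creep '{"dp":[[4,10,0],[4,25,0],[4,40,0],[4,50,0],[4,60,0],[4,68,0],[4,74,0],[4,74,0]],"turn":[[0,0,0],[0,0,0],[0,0,0],[0,0,0],[0,0,0],[0,0,0],[0,0,0],[0,0,0]],"jaw":[0.3,0.3,0.3,0.3,0.3,0.3,0.3,0.3]}' 50
```

```text
t: 36.9
tcp_pos: [0.6238, 0.0621, 0.0759]
orientation: [-0.019, -0.707, 0.707, 0.02]
force: [0.6, 0.1, -2.2]
gripper_width: 0.0354
```

```bash
python3 -m creep '{"dp":[[-1,1.5,0],[-1,3,0],[-1,3.5,0],[-1,3.5,0]],"turn":[[0,0,0],[0,0,0],[0,0,0],[0,0,0]],"jaw":[0.3,0.3,0.3,0.3]}' 50
python3 -m creep '{"dp":[[0,0,0],[0,0,0],[0,0,0],[0,0,0],[0,0,0],[0,0,0]],"turn":[[0,0,0],[0,0,0],[0,0,0],[0,0,0],[0,0,0],[0,0,0]],"jaw":[0.36,0.42,0.48,0.54,0.6,0.6]}' 50
python3 -m creep '{"dp":[[0,-10,0],[0,-40,0],[0,-80,0],[0,-125,0],[0,-170,0],[0,-200,0],[0,-200,0]],"turn":[[0,0,0],[0,0,0],[0,0,0],[0,0,0],[0,0,0],[0,0,0],[0,0,0]],"jaw":[0.6,0.6,0.6,0.6,0.6,0.6,0.6]}' 50
python3 - <<'E'
from h import *
def g(c,n,z):
    f,K,R,t=cam(c)
    if c=="wrist": cv2.imwrite("pics/w18.png",f[:,:,::-1])
    print(c,n,[(round(d["score"],2),np.round(d["at"]).tolist(),ray(d["at"],z,K,R,t)[:2].round(3).tolist()) for d in robot.pinpoint(c,n)],"exp",proj([.6235,.062,.076],K,R,t).round())
for c in ("wrist","top","scene"): g(c,"sink1_center",.076)
f=cv2.imread("pics/w18.png"); gr=cv2.cvtColor(f,cv2.COLOR_BGR2GRAY).astype(int); _,K,R,t=cam("wrist")
for dx,dy in [(38,18),(38,-18),(-20,-18),(-20,18)]: print(proj([.6235+dx/1e3+.05*dy/1e3,.0615+dy/1e3-.054*dx/1e3,.111],K,R,t).round())
for d in robot.cut_out("wrist","sink1_center"): print(round(d["score"],2),np.round(d["rect"]))
rel([.447,.268,.28],-.09+np.pi/2)
E
```

```text
t: 37.3
tcp_pos: [0.626, 0.0622, 0.0741]
orientation: [0.02, 0.707, -0.707, -0.019]
force: [-0.5, 0.2, 1.7]
gripper_width: 0.0356
t: 37.9
tcp_pos: [0.6252, 0.0621, 0.0732]
orientation: [-0.019, -0.707, 0.707, 0.019]
force: [0.5, 0.2, 0.5]
gripper_width: 0.051
t: 38.6
tcp_pos: [0.6283, 0.0626, 0.2795]
orientation: [0.023, 0.708, -0.706, -0.015]
force: [0.3, 1.3, 0.1]
gripper_width: 0.0512
wrist sink1_center [(0.91, [110.0, 336.0], [0.47, 0.252])] exp [281. 184.]
top sink1_center [(0.76, [182.0, 261.0], [0.447, 0.259])] exp [255. 193.]
scene sink1_center [(0.68, [318.0, 188.0], [0.483, 0.218])] exp [314. 223.]
[258. 141.]
[303. 141.]
[302. 210.]
[259. 211.]
0.94 [ 70. 305. 128. 327.]
dp [ 188.6   -7.5 -196.1] turn [-0.   2.1  0.1] q7 -1.87 t 39.0
```

```bash
python3 - <<'E'
import cv2
g=cv2.cvtColor(cv2.imread("pics/w18.png"),cv2.COLOR_BGR2GRAY).astype(int)
for r in range(120,236,6): print(r,g[r,232:330:4].tolist())
E
```

```text
120 [195, 193, 201, 197, 204, 203, 189, 199, 202, 205, 201, 206, 199, 195, 197, 202, 189, 203, 190, 190, 194, 191, 199, 194, 192]
126 [188, 192, 188, 185, 188, 187, 185, 175, 186, 184, 177, 185, 184, 175, 184, 181, 184, 178, 185, 180, 186, 183, 185, 182, 175]
132 [192, 194, 197, 199, 194, 193, 193, 191, 191, 193, 192, 196, 195, 198, 198, 191, 192, 197, 193, 195, 193, 195, 191, 195, 196]
138 [207, 207, 205, 205, 205, 202, 206, 203, 206, 205, 208, 206, 204, 208, 204, 205, 204, 204, 202, 201, 203, 200, 205, 204, 200]
144 [203, 204, 207, 209, 204, 204, 201, 206, 201, 203, 205, 204, 204, 203, 205, 207, 202, 204, 198, 198, 199, 200, 199, 201, 204]
150 [174, 167, 168, 170, 166, 166, 166, 116, 97, 103, 97, 103, 106, 97, 105, 103, 111, 107, 171, 164, 168, 170, 173, 178, 167]
156 [68, 69, 73, 69, 70, 73, 68, 176, 164, 169, 165, 167, 167, 165, 178, 174, 171, 175, 88, 97, 91, 90, 88, 87, 92]
162 [155, 161, 160, 160, 162, 164, 162, 175, 172, 171, 172, 169, 170, 165, 169, 170, 171, 169, 160, 157, 155, 154, 157, 155, 155]
168 [88, 88, 89, 101, 156, 154, 82, 177, 174, 176, 175, 171, 173, 171, 169, 1
[... 684 characters left out ...]
[161, 155, 155, 153, 153, 154, 156, 166, 105, 145, 181, 76, 175, 85, 169, 130, 86, 177, 152, 148, 151, 152, 156, 151, 151]
210 [161, 160, 154, 157, 158, 156, 156, 169, 143, 154, 182, 154, 182, 79, 164, 101, 118, 170, 154, 157, 156, 158, 162, 163, 153]
216 [161, 152, 151, 150, 153, 158, 150, 160, 147, 78, 192, 107, 185, 142, 162, 103, 101, 177, 95, 94, 90, 85, 89, 94, 93]
222 [103, 152, 155, 159, 83, 90, 94, 105, 88, 92, 94, 91, 94, 89, 93, 93, 98, 95, 96, 99, 97, 91, 96, 98, 100]
228 [163, 154, 159, 90, 92, 90, 93, 91, 94, 91, 91, 92, 93, 92, 92, 95, 96, 97, 97, 96, 97, 96, 95, 92, 93]
234 [170, 155, 159, 88, 94, 92, 93, 94, 93, 90, 90, 94, 95, 95, 97, 93, 96, 94, 93, 91, 90, 91, 89, 87, 95]
```

The intensity map shows the sink top at columns 260-300, rows 153-218, with the rim line (row 162) running under the lip, so it is hung. Now sink B from pocket 1.

```bash
python3 -m creep '{"dp":[[20,-8,-40],[45,-8,-80],[75,-8,-115],[105,-8,-145],[135,-8,-170],[160,-8,-190],[180,-8,-196],[189,-8,-196]],"turn":[[0,2.1,0],[0,2.1,0],[0,2.1,0],[0,2.1,0],[0,2.1,0],[0,2.1,0],[0,2.1,0],[0,2.1,0]],"jaw":[0.6,0.6,0.6,0.6,0.6,0.6,0.6,0.6]}' 50
python3 -m creep '{"dp":[[0,40,0],[0,75,0],[0,80,0],[0,80,0],[0,80,0]],"turn":[[0,0,0],[0,0,0],[0,0,0],[0,0,0],[0,0,0]],"jaw":[0.6,0.6,0.6,0.6,0.6]}' 50
python3 - <<'E'
from h import *
f,K,R,t=cam("wrist"); cv2.imwrite("pics/w19.png",f[:,:,::-1]); s=robot.get_state(); print(s["tcp_pos"])
for d in robot.cut_out("wrist","sink1_center"): print(round(d["score"],2),np.round(d["rect"]))
c,sn=np.cos(-.09),np.sin(-.09)
for x,y in [(38,18),(38,-18),(-20,-18),(-20,18)]: print(proj([.447+(x*c-y*sn)/1e3,.268+(x*sn+y*c)/1e3,.076],K,R,t).round())
g=cv2.cvtColor(f,cv2.COLOR_RGB2GRAY).astype(int)
for r in range(125,240,6): print(r,g[r,236:320:4].tolist())
rel([.447,.268,.036],-.09+np.pi/2)
E
```

```text
t: 39.8
tcp_pos: [0.4448, 0.2697, 0.2809]
orientation: [-0.03, -0.706, 0.706, 0.031]
force: [0.8, -0.8, 0.2]
gripper_width: 0.0513
t: 40.3
tcp_pos: [0.4485, 0.2682, 0.2025]
orientation: [0.033, 0.707, -0.706, -0.032]
force: [0.3, -0.4, 0.3]
gripper_width: 0.0516
[0.44853656 0.26843575 0.20282268]
0.72 [250. 141. 304. 224.]
0.4 [  0.   0. 155. 345.]
[255. 148.]
[306. 148.]
[305. 225.]
[257. 225.]
125 [161, 167, 13, 25, 28, 24, 23, 28, 26, 27, 21, 32, 25, 23, 34, 40, 45, 55, 72, 77, 72]
131 [164, 164, 11, 30, 18, 23, 19, 20, 22, 25, 28, 15, 28, 24, 31, 42, 54, 61, 69, 71, 71]
137 [162, 169, 6, 21, 26, 31, 26, 30, 30, 27, 20, 14, 21, 26, 38, 44, 51, 57, 72, 66, 78]
143 [163, 164, 2, 22, 20, 81, 82, 76, 77, 80, 80, 81, 83, 79, 84, 83, 91, 54, 64, 70, 85]
149 [164, 166, 0, 6, 15, 170, 171, 170, 168, 171, 169, 167, 168, 168, 169, 170, 164, 49, 70, 66, 87]
155 [162, 166, 45, 33, 25, 166, 166, 167, 164, 163, 163, 163, 161, 162, 164, 162, 160, 48, 66, 66, 94]
161 [162, 168, 86, 20, 13, 165, 162, 165, 164, 167, 164, 163, 168, 163, 158, 160, 164, 159, 65, 60, 92]
167 [160, 165, 83, 22, 12, 163,
[... 646 characters left out ...]
 150, 162, 97, 168, 72, 50, 42, 181]
209 [170, 169, 172, 12, 31, 185, 105, 0, 169, 32, 28, 174, 12, 158, 172, 43, 169, 20, 43, 41, 180]
215 [166, 167, 171, 22, 18, 180, 139, 6, 167, 11, 40, 170, 19, 158, 163, 36, 163, 27, 37, 37, 121]
221 [164, 178, 122, 16, 8, 138, 109, 0, 176, 0, 10, 173, 20, 123, 166, 31, 174, 21, 38, 30, 102]
227 [89, 102, 109, 2, 17, 38, 103, 103, 101, 103, 99, 104, 101, 98, 101, 103, 103, 54, 31, 22, 101]
233 [103, 107, 104, 8, 0, 107, 99, 106, 102, 99, 102, 106, 107, 107, 108, 96, 107, 113, 22, 17, 113]
239 [95, 108, 106, 115, 103, 95, 101, 100, 107, 114, 104, 103, 105, 103, 107, 107, 105, 99, 104, 107, 105]
dp [  1.8 166.8   1. ] turn [ 0.1 -0.1 -0.2] q7 -2.39 t 40.4
```

```bash
python3 -m creep '{"dp":[[1,45,0],[1,90,0],[1,130,0],[1,155,0],[1,166,0],[1,166,0],[1,166,0]],"turn":[[0,0,0],[0,0,0],[0,0,0],[0,0,0],[0,0,0],[0,0,0],[0,0,0]],"jaw":[0.6,0.6,0.6,0.6,0.6,0.6,0.6]}' 50
python3 -m creep '{"dp":[[0,0,0],[0,0,0],[0,0,0],[0,0,0],[0,0,0],[0,0,0]],"turn":[[0,0,0],[0,0,0],[0,0,0],[0,0,0],[0,0,0],[0,0,0]],"jaw":[0.3,0.3,0.3,0.3,0.3,0.3]}' 50
python3 -m creep '{"dp":[[0,-30,0],[0,-70,0],[0,-120,0],[0,-170,0],[0,-210,0],[0,-240,0],[0,-240,0],[0,-240,0]],"turn":[[0,0,0],[0,0,0],[0,0,0],[0,-2,0],[0,-2,0],[0,-2,0],[0,-2,0],[0,-2,0]],"jaw":[0.3,0.3,0.3,0.3,0.3,0.3,0.3,0.3]}' 50
python3 - <<'E'
from h import *
f,K,R,t=cam("wrist"); cv2.imwrite("pics/w20.png",f[:,:,::-1])
g=cv2.cvtColor(f,cv2.COLOR_RGB2GRAY).astype(int); print(g[190:240:2,278].tolist()); print(g[240,205:350:3].tolist())
rel([.6177,-.0485,.28],-.054+np.pi/2)
E
```

```text
t: 41.1
tcp_pos: [0.4472, 0.2688, 0.0366]
orientation: [0.033, 0.707, -0.706, -0.031]
force: [1.1, 0.1, -0.2]
gripper_width: 0.0512
t: 41.7
tcp_pos: [0.4474, 0.2689, 0.0371]
orientation: [0.033, 0.707, -0.706, -0.031]
force: [-0.7, 0.5, 6.4]
gripper_width: 0.0356
t: 42.5
tcp_pos: [0.4457, 0.2677, 0.2756]
orientation: [-0.02, -0.707, 0.707, 0.02]
force: [-1.1, -0.1, -4.1]
gripper_width: 0.0356
[80, 77, 80, 85, 78, 80, 78, 80, 77, 147, 168, 173, 170, 171, 167, 166, 165, 163, 159, 162, 161, 167, 170, 170, 167]
[183, 178, 177, 174, 178, 161, 164, 162, 168, 167, 167, 164, 169, 163, 164, 164, 164, 163, 162, 164, 166, 163, 164, 164, 163, 166, 165, 165, 164, 165, 164, 163, 166, 169, 164, 167, 162, 164, 169, 167, 164, 167, 165, 164, 142, 194, 172, 175, 113]
dp [-190.    -5.4  305.6] turn [-0.1 -0.1  0.1] q7 -2.35 t 42.55
```

```bash
python3 -m creep '{"dp":[[-20,-5,30],[-42,-5,70],[-65,-5,110],[-90,-5,148],[-115,-5,186],[-140,-5,225],[-165,-5,265],[-185,-5,298]],"turn":[[0,0,0],[0,0,0],[0,0,0],[0,0,0],[0,0,0],[0,0,0],[0,0,0],[0,0,0]],"jaw":[0.3,0.3,0.3,0.3,0.3,0.3,0.3,0.3]}' 50
python3 -m creep '{"dp":[[-4,0,7],[-4,30,7],[-4,70,7],[-4,110,7],[-4,128,7],[-4,128,7],[-4,128,7]],"turn":[[0,0,0],[0,0,0],[0,0,0],[0,0,0],[0,0,0],[0,0,0],[0,0,0]],"jaw":[0.3,0.3,0.3,0.3,0.3,0.3,0.3]}' 50
python3 - <<'E'
from h import *
f,K,R,t=cam("wrist"); cv2.imwrite("pics/w21.png",f[:,:,::-1]); s=robot.get_state(); print(s["tcp_pos"])
g=cv2.cvtColor(f,cv2.COLOR_RGB2GRAY).astype(int)
for y in (.01,-.01,-.025,-.08,-.1):
    px=[proj([x,y,.105],K,R,t) for x in np.arange(.62,.68,.002)]
    print(y,np.round(px[0]),[int(g[int(round(p[1])),int(round(p[0]))]) for p in px])
rel([.6168,-.0485,.072],-.054+np.pi/2)
E
```

```text
t: 43.35
tcp_pos: [0.6137, -0.0431, 0.2776]
orientation: [-0.019, -0.706, 0.707, 0.022]
force: [0.5, -0.4, -3.8]
gripper_width: 0.0355
t: 44.05
tcp_pos: [0.6172, -0.0466, 0.1515]
orientation: [0.019, 0.707, -0.707, -0.02]
force: [1.6, 0.6, -2.1]
gripper_width: 0.0354
[ 0.61823947 -0.04666113  0.1526232 ]
0.01 [175. 235.] [144, 141, 143, 141, 143, 146, 149, 152, 152, 151, 142, 149, 150, 145, 145, 62, 65, 66, 72, 136, 190, 189, 189, 190, 190, 188, 184, 83, 93, 181, 178]
-0.01 [212. 233.] [143, 143, 141, 142, 143, 143, 147, 142, 141, 145, 144, 148, 141, 145, 145, 67, 63, 66, 60, 176, 194, 188, 190, 191, 192, 193, 178, 91, 113, 183, 181]
-0.025 [240. 232.] [168, 167, 166, 172, 173, 175, 164, 90, 70, 78, 76, 73, 137, 141, 117, 69, 65, 66, 138, 192, 189, 191, 192, 194, 195, 186, 94, 93, 181, 180, 176]
-0.08 [343. 226.] [140, 140, 137, 142, 135, 136, 140, 140, 138, 138, 140, 142, 147, 89, 93, 89, 87, 167, 181, 181, 184, 184, 185, 188, 168, 114, 124, 189, 180, 175, 179]
-0.1 [380. 224.] [61, 55, 56, 56, 55, 56, 57, 56, 59, 57, 141, 140, 61, 74, 68, 63, 126, 181, 180, 183, 187, 188, 190, 177, 89, 81, 189, 181, 184, 187, 188]
dp [ 1.4 80.6  1.9] turn [ 0.  -0.1 -0. ] q7 -1.74 t 44.1
```

```bash
python3 -m creep '{"dp":[[1.5,10,0],[1.5,25,0],[1.5,40,0],[1.5,50,0],[1.5,60,0],[1.5,68,0],[1.5,75,0],[1.5,75,0]],"turn":[[0,0,0],[0,0,0],[0,0,0],[0,0,0],[0,0,0],[0,0,0],[0,0,0],[0,0,0]],"jaw":[0.3,0.3,0.3,0.3,0.3,0.3,0.3,0.3]}' 50
```

```text
t: 44.9
tcp_pos: [0.6157, -0.0468, 0.0763]
orientation: [-0.019, -0.707, 0.707, 0.02]
force: [-0.8, -0.1, -2.8]
gripper_width: 0.0354
```

```bash
python3 -m creep '{"dp":[[0,2,0],[0,4,0],[0,5.5,0],[0,5.5,0]],"turn":[[0,0,0],[0,0,0],[0,0,0],[0,0,0]],"jaw":[0.3,0.3,0.3,0.3]}' 50
python3 -m creep '{"dp":[[0,0,0],[0,0,0],[0,0,0],[0,0,0],[0,0,0],[0,0,0]],"turn":[[0,0,0],[0,0,0],[0,0,0],[0,0,0],[0,0,0],[0,0,0]],"jaw":[0.36,0.42,0.48,0.54,0.6,0.6]}' 50
python3 -m creep '{"dp":[[0,-10,0],[0,-40,0],[0,-80,0],[10,-125,0],[30,-170,0],[50,-215,0],[60,-250,0],[60,-260,0]],"turn":[[0,0,0],[0,0,0],[0,0,0],[0,0,0],[0,0,0],[0,0,0],[0,0,0],[0,0,0]],"jaw":[0.6,0.6,0.6,0.6,0.6,0.6,0.6,0.6]}' 50
python3 -m creep '{"dp":[[0,0,0],[0,0,0],[0,0,0],[0,0,0],[0,0,0]],"turn":[[0,0,0],[0,0,0],[0,0,0],[0,0,0],[0,0,0]],"jaw":[0.6,0.6,0.6,0.6,0.6]}' 50
python3 - <<'E'
from h import *
f,K,R,t=cam("wrist"); a=f[20:270,90:460,::-1]
sc=cam("scene"); tp=cam("top"); b=sc[0][120:350,90:440,::-1]; d=tp[0][100:330,50:500,::-1]
robot.capture("scene"); print([(round(x["score"],2),np.round(x["at"])) for x in robot.pinpoint("scene","clamp_bar")])
c=np.zeros((600,800,3),np.uint8); c[:300,:444]=cv2.resize(a,(444,300)); c[:300,444:]=cv2.resize(b,(356,300)); c[300:,:]=0; c[300:600,:587]=cv2.resize(d,(587,300)); cv2.imwrite("pics/final.png",c)
E
```

```text
t: 45.3
tcp_pos: [0.6167, -0.0469, 0.0722]
orientation: [-0.02, -0.707, 0.707, 0.019]
force: [-0.4, 0.0, -2.8]
gripper_width: 0.0355
t: 45.9
tcp_pos: [0.6165, -0.0469, 0.072]
orientation: [-0.02, -0.707, 0.707, 0.02]
force: [0.2, 0.3, 1.0]
gripper_width: 0.0514
t: 46.7
tcp_pos: [0.5571, -0.0434, 0.3371]
orientation: [-0.023, -0.707, 0.707, 0.017]
force: [0.7, 0.7, 0.3]
gripper_width: 0.0515
t: 47.2
tcp_pos: [0.5562, -0.0435, 0.3307]
orientation: [-0.019, -0.707, 0.707, 0.02]
force: [-0.0, -0.4, -0.6]
gripper_width: 0.0512
[(0.8, array([384., 147.]))]
```

View pics/final.png

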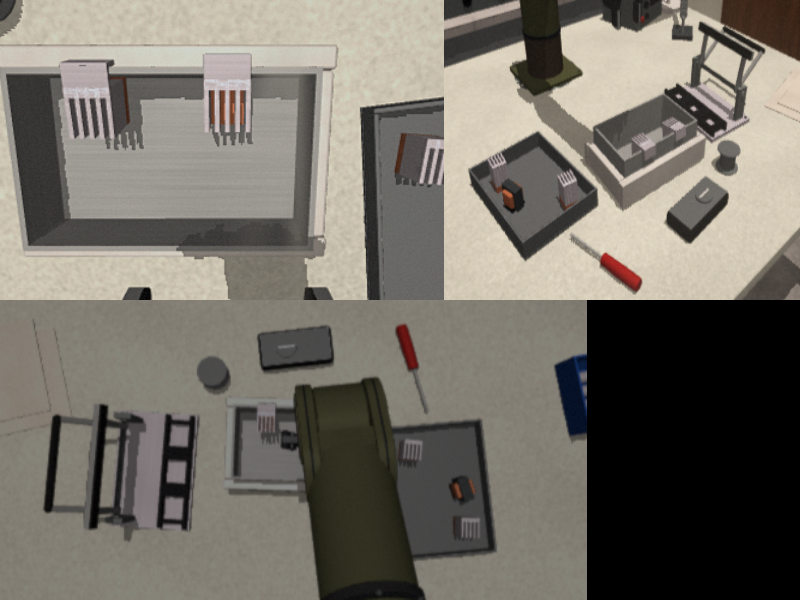

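Both lips sit over the +x rim, at (87,75) and (228,68) in the wrist panel. The clamp is upright and open, the crate still holds the two plain sinks and the transformer, and the meter, spool and driver are where they were. Handing in.

```bash
python3 -c "
from bench import robot
print(robot.job_done())"
```

```text
the job is handed in; nothing more can be done
None
```

The job is handed in at about 47 s of robot time. There were two lipped heat sinks. I stood them in pockets 3 and 1 and swung the clamp over onto them. It held them let go of for about 3 s, and then I swung it back open. Both sinks now hang by their lips on the tank's +x rim.

- **Clamp:** while closed, the handle was where it should be for an angle of about 0. After reopening, its position matched the original open position.
- **End state:** the last pictures show both lips over the rim, the plain sinks and transformer still in the crate, and the meter, spool and screwdriver apparently unmoved. The gripper was clear of everything.
- **Disagreements:**
  - After the first sink was hung, the networks did not report it in the tank. I confirmed it from pixel brightness and later from the final picture.
  - The top camera's first nest angle (about -0.03 rad) differed from the wrist camera's (about -0.09 rad). I used the wrist value, and both sinks seated.
- **Not checked:** I never measured the lean of the hung sinks as a number. I saw no sign of a sink being knocked aside.

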